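# Lay out the sample tray around the two calibration standards

### The arm

A 6-joint arm with a two-finger parallel gripper is mounted at the origin on the work surface. World frame = base frame: x ahead of the robot, y to its left, z up, the work surface at z = 0. Lengths are in mm, angles in rad, forces in N, time in s.
With the tool pointing down it reaches from about 350 to 975 mm from the base axis. Payload 7.1 kg.
Tool frame: the origin (TCP) lies midway between the tips of the shut fingers; the grasp point (between the pads) lies 19 mm behind it; x points along the fingers, z is the direction in which the jaws open and shut, and the axes are right-handed (so a half turn about x gives the same grasp; the last joint's range is limited). The gripper opens to 88 mm and grips with 3 to 60 N. Pads are 20 mm wide; open, the fingers measure 115 mm over their backs; the gripper's body (75 mm by 178 mm) begins 61 mm behind the grasp point.
Start: joints at [1.242, 0.423, 1.63, -0, 1.089, -0.019], TCP at [190.511, 595.24, 222.675] pointing down, gripper open.
Joint ranges: [-3, 3], [-0.9, 2.11], [0.09, 2.58], [-1.31, 4.45], [0.11, 2.69], [-2.54, 2.54]. Speed limits (rad/s): [2.39, 2.39, 3.01, 3.14, 3.14, 3.14].

### API

Orientations are given as a unit quaternion [w, x, y, z].
In Python, from station import state, read_camera, job_done gives the robot as it stands.
- The arm moves only by the shell command python3 -m handwheel 'ROWS'. ROWS is a JSON object of lists of equal length, an entry for each row: "linear": the shift along the tool's x, y, z in cm, a list of three; "turn": the turn, a rotation vector about the tool's x, y, z in degrees, a list of three; "jaw": the opening in per cent of the stroke, from 0 (shut) to 100 (fully open). A call has 1 to 10 rows; each row is the pose to reach, as a shift and turn from the pose measured when the call began, along the tool's axes at that moment; what a row does not reach only later rows make up. A row lasts 1/10 s, in which the tool goes at most 50 mm and 8.59 degrees, less where a joint would pass 70% of its speed; a pose out of reach is approached as far as the arm can. A call with a gripper value outside its range is refused whole. The fingers move at their own pace and stop on an object; the grip force is fixed at half the most. Time passes only in rows, so rows that repeat a pose let the fingers close. It gives the time, the measured TCP pose, the force and the opening at its end, in the units of the state.
- state(): the state, without advancing time (a new reading comes with each control period).
- read_camera(name): name is "side" or "top" or "wrist"; returns a dict with "frame" (480x640x3 uint8, red, green, blue), "fx", "fy", "cx", "cy" (pixels), "world_to_cam" (4x4, takes a point from world to camera coordinates). Camera axes: x right, y down, z forward; pixel columns grow to the right and rows downward; lengths in mm; the calibration is good to about 2 mm. A picture is of the moment at which its call begins. There is no depth.
- job_done(): hands the job in, once; it reports no verdict.
The state is a dict: "t": time; "joint_positions": joint angles; "joint_velocities": joint speeds; "joint_torque": joint torques, N m; "position": TCP position; "tcp_rot": TCP orientation; "ft_force": force on the tool from outside, world axes, zero at the start; "wrist_torque": the same for the moment, N m; "width": opening from 0.0 (shut) to 1.0 (fully open).
Only numpy, scipy, OpenCV 4.12 (cv2) and the standard library are available. Lean on these libraries where they do the work, as an engineer would, in place of code of your own. Each camera call takes 0.05 s, during which the arm holds its last target.

### The job

Two calibration standards, one with a black cap and one with a yellow cap, already stand in the front row of the wooden sample tray, the row along its teal board. Stand the open amber jar in the cell between them, the red-capped bottle in the cell directly behind the black-capped standard and the blue-capped bottle in the cell directly behind the yellow-capped one, and once the jar stands in its cell, put the steel lid on it. Set each thing down upright on the tray's floor without dropping it, and leave the two standards and the other things on the bench where they are.

Things in the scene. Friction and masses are not known exactly. Their poses are not given: they have to be found in the camera images.
- tray: fixed wooden tray, 156 x 216 mm: 2 rows of 3 open cells, 64 mm square, 70 mm apart; floors at 6 mm, walls 6 mm thick, 24 mm high. Teal board (16 thick, 30 high, 226 long) along its front (-x) edge, facing roughly the robot. Origin on the bench, mid-width under the wall between the rows; x to the back row, y to the left seen from the front. Cell centres: x -35 (front), +35 (back); y +70, 0, -70
- black_standard: calibration standard, standing loose in the left or the right front cell: closed round white plastic bottle with a paper label and a black cap, 40 mm diameter (the same from foot to cap), 88 mm tall, about 0.11 kg, upright; origin at the centre of its underside, z up
- yellow_standard: calibration standard, standing loose in the other outer front cell: closed round white plastic bottle with a paper label and a yellow cap, 40 mm diameter (the same from foot to cap), 88 mm tall, about 0.11 kg, upright; origin at the centre of its underside, z up
- red_bottle: sample on the bench: closed round white plastic bottle with a paper label and a red cap, 40 mm diameter (the same from foot to cap), 88 mm tall, about 0.11 kg, upright; origin at the centre of its underside, z up
- blue_bottle: sample on the bench: closed round white plastic bottle with a paper label and a blue cap, 40 mm diameter (the same from foot to cap), 88 mm tall, about 0.11 kg, upright; origin at the centre of its underside, z up
- jar: open, empty amber glass jar, straight-sided, 46 mm outer diameter, 70 mm tall, wall 3 mm (mouth 40 mm), about 0.13 kg, upright on the bench; origin at the centre of its underside, z up
- lid: steel lid with black knob, 0.09 kg, lying right way up. From below: tapered plug 8 mm deep, 32 mm diameter (26 at its foot), for the jar's mouth; disc 56 mm diameter, 8 to 13 mm above the foot, rests on the rim; cylindrical knob 20 mm diameter, 13 to 39 mm above the foot. Origin at the centre of the plug's foot, z up; when on the jar, 62 mm above the jar's origin
- wipes_box: bystander: cardboard box of wipes with a blue top panel, 120 x 200 x 70 mm, on the bench to the left of the tray; origin at the centre of its underside
- wrench: bystander: steel wrench lying flat on the bench beyond the samples; origin at the middle of its underside
- tin: bystander: low round tin with a green label, 66 mm diameter, 45 mm tall, beyond the tray; origin at the centre of its underside
Things that resemble listed ones, but are neither listed nor needed, are in the scene too. Leave any pink look-alike of the lid alone.

How it is judged:
By the outcome, as a careful person would: the job done as asked, in the order asked, and still so for the second after the job is handed in, with the robot touching nothing.
It also fails if it takes over 109 s, if anything falls off the work surface, if the arm or the gripper's body presses on something with over 40 N, if the wrist force passes 120 N, or if a joint passes its speed limit or range.

## Working session

There is one attempt and no reset: what is moved stays moved. The work goes in short steps, Python scripts to look and compute and a shell command to move; the robot and the scene stay as the last step left them, time stands still between calls to the robot, and variables do not carry over. Pictures are saved under pics/ and viewed, and the job is handed in when it is done.

```bash
mkdir -p pics; ls; python3 - <<'E'
from station import state, read_camera
import cv2
print(state())
for n in ("side","top","wrist"):
    c=read_camera(n); cv2.imwrite(f"pics/{n}0.png",c["frame"][:,:,::-1]); print(n,c["fx"],c["fy"],c["cx"],c["cy"],c["world_to_cam"])
E
```

```text
pics
{'t': 0.0, 'joint_positions': array([ 1.24197331e+00,  4.23825527e-01,  1.63071849e+00, -1.15481241e-05,
        1.08857407e+00, -1.89840704e-02]), 'joint_velocities': array([-1.72522921e-04, -4.96929499e-04,  5.42102781e-04,  6.23402922e-04,
       -2.95362666e-05, -1.66477384e-03]), 'joint_torque': array([ 1.08399061e-03, -5.44611740e+01, -2.73680466e+01,  6.44298806e-02,
        2.25479464e-02, -9.89913133e-05]), 'position': array([190.35155007, 594.71194903, 221.90006105]), 'tcp_rot': array([ 0.57072145, -0.4171757 ,  0.57160048,  0.41655054]), 'ft_force': array([-0.07840881,  0.01655133,  0.27671931]), 'wrist_torque': array([0.03807119, 0.0058064 , 0.00097115]), 'width': 1.0014923962433355}
side 467.485325803988 467.485325803988 317.48757679830675 235.61505952532835 [[ 9.89923623e-01 -1.39971683e-01 -2.14277380e-02 -5.84724899e+02]
 [-1.07674997e-01 -6.45796699e-01 -7.55878773e-01  1.56649214e+02]
 [ 9.19636611e-02  7.50569485e-01 -6.54360859e-01  1.03672536e+03]
 [ 0.00000000e+00  0.00000000e+00  0.00000000e+00  1.00000000e+00]]
top 440.93552300031064 440.93552300031064 314.965531622413 241.49352269664257 [[-1.48040999e-02 -9.99864472e-01  7.20246105e-03  1.03313958e+02]
 [-9.87160048e-01  1.34694591e-02 -1.59165365e-01  5.90544212e+02]
 [ 1.59046781e-01 -9.46628176e-03 -9.87225664e-01  1.05578941e+03]
 [ 0.00000000e+00  0.00000000e+00  0.00000000e+00  1.00000000e+00]]
wrist 405.7653172140149 405.7653172140149 319.4424760245954 236.48680603763825 [[ 3.05263839e-01  9.52267533e-01 -7.30505053e-04 -6.23950075e+02]
 [ 9.15157427e-01 -2.93155390e-01  2.76670925e-01 -3.36728371e+01]
 [ 2.63250588e-01 -8.51261558e-02 -9.60964446e-01  3.91674937e+02]
 [ 0.00000000e+00  0.00000000e+00  0.00000000e+00  1.00000000e+00]]
```

View pics/top0.png

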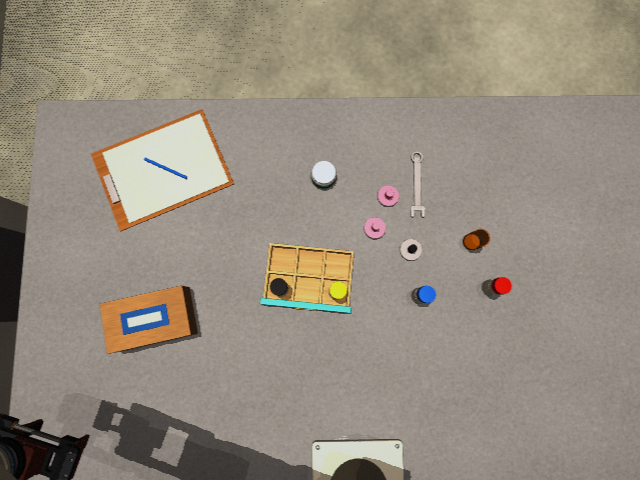

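View pics/side0.png

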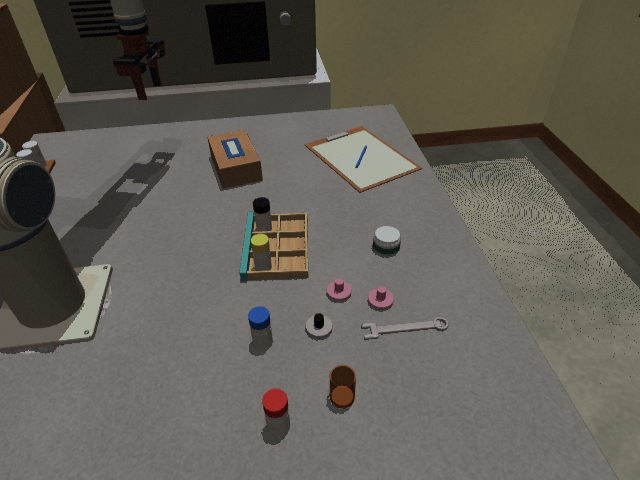

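View pics/wrist0.png

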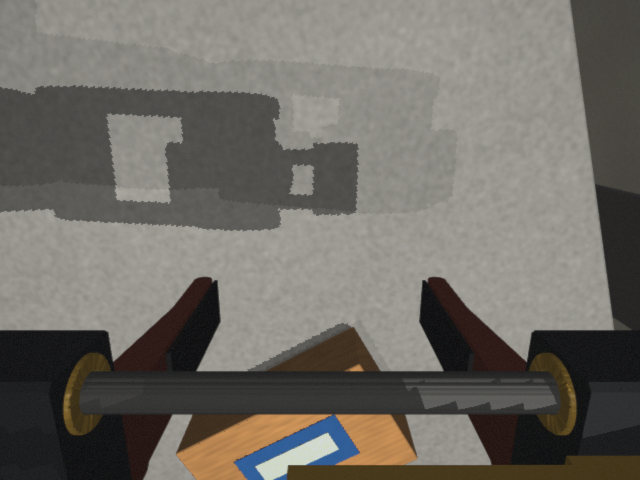

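```bash
cat > h.py <<'E'
import numpy as np, cv2
from station import state, read_camera
def ray(c,u,v,z):
    T=np.array(c["world_to_cam"]);R=T[:3,:3];t=T[:3,3]
    o=-R.T@t; d=R.T@np.array([(u-c["cx"])/c["fx"],(v-c["cy"])/c["fy"],1])
    return o+d*(z-o[2])/d[2]
def proj(c,p):
    T=np.array(c["world_to_cam"]);q=T[:3,:3]@np.array(p,float)+T[:3,3]
    return np.array([c["cx"]+c["fx"]*q[0]/q[2],c["cy"]+c["fy"]*q[1]/q[2]])
def cap(c,mask,minA=15):
    n,l,s,ce=cv2.connectedComponentsWithStats(mask.astype(np.uint8))
    return [(s[i,4],ce[i],s[i,:4]) for i in range(1,n) if s[i,4]>=minA]
E
python3 - <<'E'
from h import *
c=read_camera("top"); f=c["frame"]; s=read_camera("side")
hsv=cv2.cvtColor(f,cv2.COLOR_RGB2HSV); H,S,V=cv2.split(hsv)
hs=cv2.cvtColor(s["frame"],cv2.COLOR_RGB2HSV)
M={"red":lambda h:((h[...,0]<4)|(h[...,0]>176))&(h[...,1]>200)&(h[...,2]>120),
"blue":lambda h:(abs(h[...,0].astype(int)-112)<10)&(h[...,1]>180)&(h[...,2]>100),
"yellow":lambda h:(abs(h[...,0].astype(int)-30)<4)&(h[...,1]>200)&(h[...,2]>100),
"teal":lambda h:(abs(h[...,0].astype(int)-88)<8)&(h[...,1]>120)&(h[...,2]>80),
"black":lambda h:(h[...,2]<40),
"pink":lambda h:(abs(h[...,0].astype(int)-170)<8)&(h[...,1]>60)&(h[...,1]<180)&(h[...,2]>120),
"amber":lambda h:(h[...,0]<14)&(h[...,1]>200)}
for k,m in M.items():
    for a,ce,b in cap(c,m(hsv)): 
        if a<3000: print("top",k,a,ce.round(1),b,"z88",ray(c,*ce,88)[:2].round(1),"z0",ray(c,*ce,0)[:2].round(1))
def crop(img,x0,y0,x1,y1,k,n): cv2.imwrite(n,cv2.resize(img[y0:y1,x0:x1,::-1],None,fx=k,fy=k,interpolation=cv2.INTER_CUBIC))
crop(f,250,180,520,320,2.9,"pics/topc.png")
crop(s["frame"],230,180,460,440,2.3,"pics/sidec.png")
E
```

```text
top red 219 [502.4 285.1] [495 277  16  17] z88 [ 474.2 -348.5] z0 [ 479.1 -386.6]
top blue 114 [165.4 167.9] [145 158  42  21] z88 [774.2 461.6] z0 [804.2 491.5]
top blue 225 [426.4 293.9] [418 286  17  17] z88 [ 456.2 -166.4] z0 [ 459.5 -189.2]
top blue 561 [144.3 318.8] [121 305  47  29] z88 [408.  496.3] z0 [407.3 529.1]
top yellow 230 [337.9 289.9] [330 282  17  17] z88 [468.5  42.8] z0 [472.9  37.6]
top teal 551 [305.2 305.1] [261 298  90  15] z88 [434.2 120.4] z0 [435.7 121.7]
top black 34 [324.  185.5] [314 181  21   8] z88 [724.5  71. ] z0 [750.3  68.1]
top black 1946 [ 10.1 272.6] [  0 227  25  95] z88 [520.6 818.3] z0 [529.4 878.2]
top black 52 [411.8 248.7] [408 245   9   8] z88 [ 564.7 -137.2] z0 [ 577.2 -157.6]
top black 24 [278.5 281.2] [275 279   7   6] z88 [491.3 183.1] z0 [497.5 189.7]
top black 20 [284.8 288.8] [281 283   7  12] z88 [472.9 168.3] z0 [477.6 173.6]
top black 176 [189.5 310.3] [183 286  14  49] z88 [426.1 391.6] z0 [426.9 415.7]
top black 200 [369.4 472.8] [357 462  28  18] z88 [ 63.4 -17.9] z0 [ 33.7 -28.2]
top pink 328 [387.9 195.3] [378 185  21  21] z88 [697.6 -85.1] z0 [ 721.2 -101.1]
top pink 345 [374.4 227.4] [364 217  22  21] z88 [618.  -49.1] z0 [634.9 -62. ]
top amber 307 [474.7 240. ] [463 229  27  21] z88 [ 583.6 -290.3] z0 [ 597.6 -323.5]
top amber 252 [501.4 285.3] [492 277  19  17] z88 [ 474. -346.] z0 [ 478.8 -383.9]
top amber 26 [ 33.3 448.8] [ 29 445   9   9] z88 [126.2 729.5] z0 [101.8 781.9]
```

View pics/topc.png

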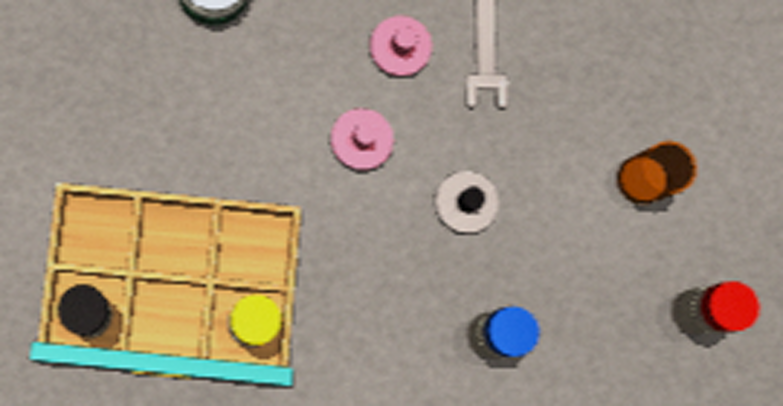

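View pics/sidec.png

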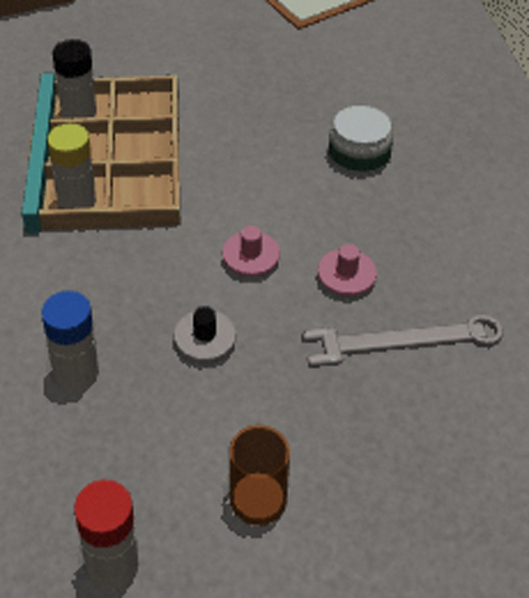

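```bash
cat > p.py <<'E'
from h import *
E
python3 - <<'E'
from h import *
c=read_camera("top"); s=read_camera("side"); st=state()
from scipy.spatial.transform import Rotation as Ro
q=st["tcp_rot"]; print(Ro.from_quat(q,scalar_first=True).as_matrix().round(3))
f=c["frame"]
pts={"red":(502.4,285.1,88),"blue":(426.4,293.9,88),"yellow":(337.9,289.9,94),"black":(278.5,286.5,94),
"jar_rim":(480.5,238,70),"jar_base":(471.7,242,0),"lid_disc":(411,249.7,13),"lid_knob":(412.2,248.5,39)}
side=s["frame"].copy(); tp=f.copy()
for k,(u,v,z) in pts.items():
    p=ray(c,u,v,z); print(k,p.round(1),proj(s,p).round(1))
    cv2.circle(side,tuple(int(x) for x in proj(s,p).round()),1,(0,255,0),-1)
    h={"r":(0,88,20),"b":(0,88,20),"y":(6,94,20),"j":(0,70,23),"l":(0,13,28)}[k[0]]
    for z in h[:2]:
        for a in np.arange(0,6.28,.1):
            for C,I in ((s,side),(c,tp)):
                w=proj(C,[p[0]+h[2]*np.cos(a),p[1]+h[2]*np.sin(a),z]); cv2.circle(I,tuple(int(x) for x in w.round()),0,(0,255,0),-1)
# tray: teal board from top
hs=cv2.cvtColor(f,cv2.COLOR_RGB2HSV)
m=((abs(hs[...,0].astype(int)-88)<8)&(hs[...,1]>120)&(hs[...,2]>80)).astype(np.uint8)
cn=max(cv2.findContours(m,0,1)[0],key=cv2.contourArea)
W=np.array([ray(c,*p,30)[:2] for p in cn[:,0].astype(float)],np.float32)
r=cv2.minAreaRect(W); print("board",r, cv2.boxPoints(r).round(1).tolist())
b=cv2.minAreaRect(cn); print(cv2.boxPoints(b).round(1).tolist())
cv2.imwrite("pics/ov.png",cv2.resize(np.ascontiguousarray(side[180:440,230:460,::-1]),None,fx=2.3,fy=2.3,interpolation=0))
cv2.imwrite("pics/ovt.png",cv2.resize(np.ascontiguousarray(tp[180:320,250:520,::-1]),None,fx=2.9,fy=2.9,interpolation=0))
E
```

```text
[[-0.    -0.952  0.305]
 [-0.     0.305  0.952]
 [-1.    -0.    -0.   ]]
red [ 474.3 -348.5   88. ] [275.5 397.8]
blue [ 456.2 -166.4   88. ] [259.2 313.1]
yellow [468.3  43.1  94. ] [260.  238.9]
black [478.3 182.7  94. ] [261.4 201.7]
jar_rim [ 591.4 -311.8   70. ] [342.2 374.7]
jar_base [ 592.6 -315.4    0. ] [342.7 397.8]
lid_disc [ 572.6 -152.4   13. ] [319.  324.4]
lid_knob [ 572.  -149.6   39. ] [318.3 315.3]
board ((435.29400634765625, 120.80155944824219), (223.27114868164062, 15.163949966430664), 83.50979614257812) [[415.1000061035156, 10.699999809265137], [430.20001220703125, 9.0], [455.3999938964844, 230.89999389648438], [440.3999938964844, 232.60000610351562]]
[[260.3999938964844, 303.6000061035156], [261.0, 297.5], [350.6000061035156, 306.5], [349.8999938964844, 312.6000061035156]]
```

View pics/ov.png

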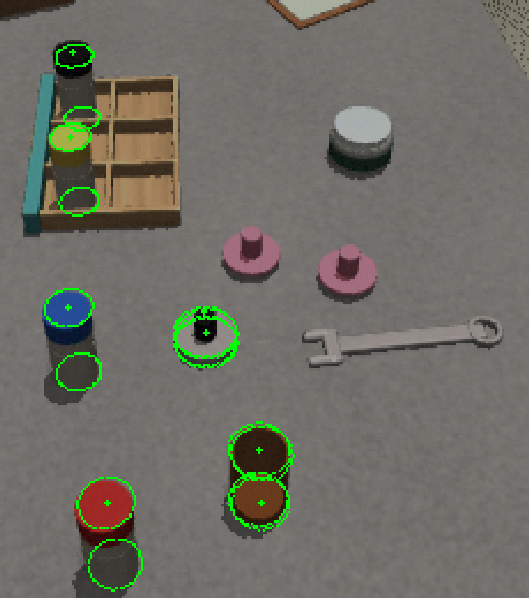

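View pics/ovt.png

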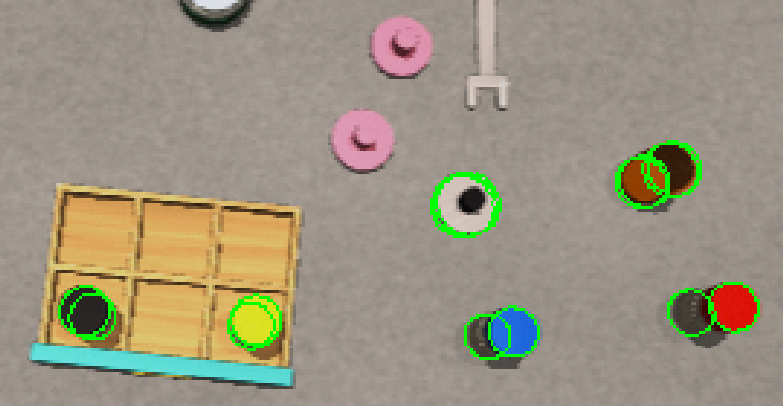

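```bash
python3 - <<'E'
from h import *
c=read_camera("top"); f=c["frame"]
for n,(u,v) in {"BL":(57,184),"BR":(301,208)}.items():
    print(n, ray(c,u/2.9+250,v/2.9+180,24).round(1))
# rectified local view using plane z=24: origin at board centre
yw=np.arctan2(-0.1131,0.9936); X=np.array([np.cos(yw),np.sin(yw)]);Y=np.array([-np.sin(yw),np.cos(yw)])
b=np.array([435.3,120.8])
K=3
for z in (24,):
    P=[];Q=[]
    for x,y in((-20,-130),(200,-130),(200,130),(-20,130)):
        w=b+x*X+y*Y; P.append(proj(c,[*w,z])); Q.append([(130-y)*K,(200-x)*2.6])
    Hm=cv2.getPerspectiveTransform(np.float32(P),np.float32(Q))
    im=cv2.warpPerspective(f,Hm,(780,572),flags=cv2.INTER_CUBIC)
    for x in range(0,200,20): cv2.putText(im,str(x),(0,int((200-x)*2.6)),0,.4,(255,0,0)); cv2.line(im,(0,int((200-x)*2.6)),(20,int((200-x)*2.6)),(255,0,0),1)
    for y in range(-120,130,20): cv2.putText(im,str(y),(int((130-y)*K),10),0,.4,(255,0,0)); cv2.line(im,(int((130-y)*K),10),(int((130-y)*K),25),(255,0,0),1)
    cv2.imwrite("pics/rect.png",im[:,:,::-1])
E
```

```text
BL [592.2 210.3  24. ]
BR [567.9  -3.8  24. ]
```

View pics/rect.png

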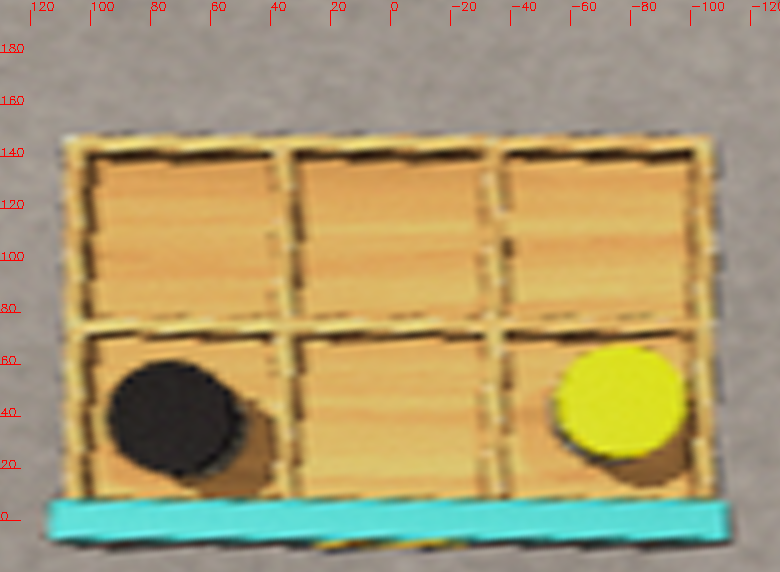

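```bash
cat > go.py <<'E'
import sys,numpy as np
from station import state
def plan(x,y,z,ang=None):
    from scipy.spatial.transform import Rotation as Ro
    s=state(); R=Ro.from_quat(s["tcp_rot"],scalar_first=True).as_matrix()
    d=R.T@(np.array([x,y,z])-s["position"])/10
    cur=np.degrees(np.arctan2(R[1,2],R[0,2]))
    ang=cur if ang is None else ang
    a=np.radians(ang); Rt=np.column_stack([[0,0,-1],[-np.sin(a),np.cos(a),0],[np.cos(a),np.sin(a),0]])
    rv=np.degrees(Ro.from_matrix(R.T@Rt).as_rotvec())
    print("lin cm",d.round(2),"turn",rv.round(2),"| jaw ang",cur.round(1),"pos",s["position"].round(1),"w",round(float(s["width"]),3),"F",s["ft_force"].round(1),"t",round(float(s["t"]),2), "j", s["joint_positions"].round(2))
if __name__=="__main__": plan(*[float(v) for v in sys.argv[1:]])
E
python3 go.py 592 -313 220 -6.5
```

```text
lin cm [  0.27 -65.93 -74.25] turn [ 7.875e+01 -1.000e-02  1.000e-02] | jaw ang 72.2 pos [190.5 595.2 222.5] w 0.999 F [0.9 0.5 0.3] t 0.4 j [ 1.24  0.42  1.63  0.    1.09 -0.02]
```

```bash
python3 -m handwheel '{"linear":[[0,-33,-37],[0,-33,-37],[0,-33,-37],[0,-33,-37],[0,-33,-37],[0,-50,-56],[0,-50,-56],[0,-50,-56],[0,-50,-56],[0,-50,-56]],"turn":[[9,0,0],[18,0,0],[27,0,0],[36,0,0],[45,0,0],[54,0,0],[63,0,0],[72,0,0],[78.8,0,0],[78.8,0,0]],"jaw":[100,100,100,100,100,100,100,100,100,100]}'; python3 go.py 592 -313 220 -6.5
```

```text
t: 1.4
position: [394.5, 136.6, 223.1]
tcp_rot: [0.706, 0.042, 0.705, -0.042]
ft_force: [0.8, 0.9, -0.0]
width: 0.997
lin cm [  0.32 -42.31  24.93] turn [-0.3   0.06 -0.02] | jaw ang -6.8 pos [394.5 136.6 223.1] w 0.997 F [ 0.8  0.9 -0. ] t 1.4 j [ 0.31  0.11  2.06 -0.    0.97  0.42]
```

```bash
python3 -m handwheel '{"linear":[[0.3,-42.3,24.9],[0.3,-42.3,24.9],[0.3,-42.3,24.9],[0.3,-42.3,24.9],[0.3,-42.3,24.9],[0.3,-42.3,24.9],[0.3,-42.3,24.9],[0.3,-42.3,24.9],[0.3,-42.3,24.9],[0.3,-42.3,24.9]],"turn":[[0,0,0],[0,0,0],[0,0,0],[0,0,0],[0,0,0],[0,0,0],[0,0,0],[0,0,0],[0,0,0],[0,0,0]],"jaw":[100,100,100,100,100,100,100,100,100,100]}'; python3 go.py 592 -313 220 -6.5; python3 - <<'E'
from h import *
c=read_camera("wrist"); f=c["frame"]; I=f.copy()
for x,y,z,r in((592,-313,70,23),(592,-313,0,23)):
    for a in np.arange(0,6.28,.05):
        w=proj(c,[x+r*np.cos(a),y+r*np.sin(a),z]); cv2.circle(I,tuple(int(v) for v in w.round()),0,(0,255,0),-1)
cv2.imwrite("pics/w1.png",I[:,:,::-1])
E
```

```text
t: 2.4
position: [592.3, -315.5, 220.2]
tcp_rot: [0.706, 0.042, 0.705, -0.042]
ft_force: [0.6, -0.2, 1.2]
width: 0.998
lin cm [ 0.02  0.24 -0.06] turn [-0.35  0.08 -0.  ] | jaw ang -6.8 pos [ 592.3 -315.5  220.2] w 0.998 F [ 0.6 -0.2  1.2] t 2.4 j [-0.51  0.49  1.52  0.    1.12 -0.39]
```

View pics/w1.png

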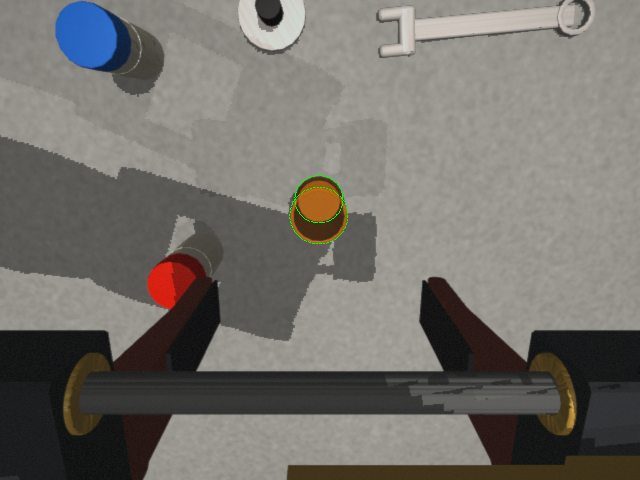

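```bash
python3 -m handwheel '{"linear":[[4,0.25,0],[8,0.25,0],[12,0.25,0],[16,0.25,0],[18.4,0.25,0],[18.9,0.25,0],[18.9,0.25,0],[18.9,0.25,0]],"turn":[[0,0,0],[0,0,0],[0,0,0],[0,0,0],[0,0,0],[0,0,0],[0,0,0],[0,0,0]],"jaw":[100,100,100,100,100,100,100,100]}'; python3 go.py 592 -313 31
python3 -m handwheel '{"linear":[[0,0,0],[0,0,0],[0,0,0],[0,0,0],[0,0,0],[0,0,0],[0,0,0],[0,0,0],[0,0,0],[0,0,0]],"turn":[[0,0,0],[0,0,0],[0,0,0],[0,0,0],[0,0,0],[0,0,0],[0,0,0],[0,0,0],[0,0,0],[0,0,0]],"jaw":[0,0,0,0,0,0,0,0,0,0]}'; python3 go.py 592 -313 31
```

```text
t: 3.25
position: [596.6, -319.5, 32.9]
tcp_rot: [0.708, 0.041, 0.703, -0.044]
ft_force: [-0.6, 0.9, 0.1]
width: 0.996
lin cm [ 0.18  0.59 -0.54] turn [-0.    0.4   0.23] | jaw ang -7.0 pos [ 596.6 -319.5   32.9] w 0.996 F [-0.6  0.9  0.1] t 3.25 j [-0.51  0.73  1.6  -0.    0.8  -0.39]
t: 4.25
position: [596.1, -319.3, 32.9]
tcp_rot: [0.708, 0.041, 0.704, -0.044]
ft_force: [-4.3, -0.3, 5.6]
width: 0.526
lin cm [ 0.19  0.58 -0.49] turn [-0.    0.34  0.22] | jaw ang -6.9 pos [ 596.1 -319.3   32.9] w 0.526 F [-4.3 -0.3  5.6] t 4.25 j [-0.51  0.73  1.6  -0.    0.81 -0.39]
```

```bash
python3 -m handwheel '{"linear":[[0,0,0],[0,0,0],[0,0,0],[0,0,0],[0,0.6,-0.5],[0.2,0.6,-0.5],[0.2,0.6,-0.5],[0.2,0.6,-0.5]],"turn":[[0,0,0],[0,0,0],[0,0,0],[0,0,0],[0,0.3,0.2],[0,0.3,0.2],[0,0.3,0.2],[0,0.3,0.2]],"jaw":[80,80,80,80,80,80,80,80]}'; python3 go.py 592 -313 31 -6.5
python3 - <<'E'
from h import *
c=read_camera("wrist"); f=c["frame"]; I=f.copy()
for x,y,z,r in((592,-313,70,23),(592,-313,0,23)):
    for a in np.arange(0,6.28,.05):
        w=proj(c,[x+r*np.cos(a),y+r*np.sin(a),z]); cv2.circle(I,tuple(int(v) for v in w.round()),0,(0,255,0),-1)
cv2.imwrite("pics/w2.png",I[:,:,::-1])
c=read_camera("top"); cv2.imwrite("pics/t2.png",cv2.resize(c["frame"][180:320,400:600,::-1],None,fx=4,fy=4))
E
```

```text
t: 5.05
position: [591.9, -312.8, 30.8]
tcp_rot: [0.706, 0.043, 0.706, -0.043]
ft_force: [0.3, -0.3, -0.4]
width: 0.802
lin cm [-0.02 -0.02  0.02] turn [-0.45  0.04  0.02] | jaw ang -7.0 pos [ 591.9 -312.8   30.8] w 0.802 F [ 0.3 -0.3 -0.4] t 5.05 j [-0.5   0.73  1.61 -0.    0.8  -0.38]
```

View pics/w2.png

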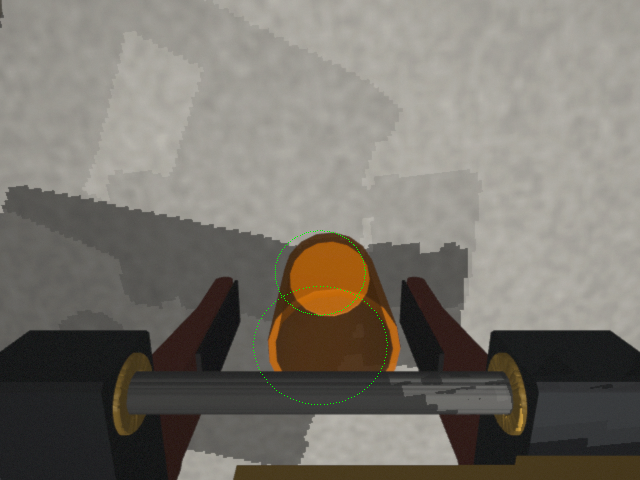

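```bash
python3 -m handwheel '{"linear":[[0,0,0.4],[0,0,0.4],[0,0,0.4],[0,0,0.4],[0,0,0.4],[0,0,0.4],[0,0,0.4],[0,0,0.4],[0,0,0.4],[0,0,0.4]],"turn":[[0,0,0],[0,0,0],[0,0,0],[0,0,0],[0,0,0],[0,0,0],[0,0,0],[0,0,0],[0,0,0],[0,0,0]],"jaw":[80,0,0,0,0,0,0,0,0,0]}'; python3 go.py 592 -313 150
python3 -m handwheel '{"linear":[[-1,0,0],[-4,0,0],[-8,0,0],[-12,0,0],[-15,0,0],[-15,0,0]],"turn":[[0,0,0],[0,0,0],[0,0,0],[0,0,0],[0,0,0],[0,0,0]],"jaw":[0,0,0,0,0,0]}'; python3 go.py 474.5 116.7 180 -6.5
python3 - <<'E'
from h import *
c=read_camera("wrist"); 
cv2.imwrite("pics/w3.png",c["frame"][:,:,::-1])
E
```

```text
t: 6.15
position: [596.0, -313.4, 30.9]
tcp_rot: [0.706, 0.043, 0.706, -0.043]
ft_force: [0.3, -0.8, -0.4]
width: 0.528
lin cm [-11.91  -0.02  -0.39] turn [-0.    0.05  0.02] | jaw ang -7.0 pos [ 596.  -313.4   30.9] w 0.528 F [ 0.3 -0.8 -0.4] t 6.15 j [-0.5   0.73  1.6  -0.    0.81 -0.38]
t: 6.75
position: [598.3, -314.6, 186.8]
tcp_rot: [0.709, 0.041, 0.703, -0.044]
ft_force: [-0.4, -1.1, -0.6]
width: 0.524
lin cm [  0.36  41.32 -17.52] turn [-0.45  0.52  0.21] | jaw ang -7.0 pos [ 598.3 -314.6  186.8] w 0.524 F [-0.4 -1.1 -0.6] t 6.75 j [-0.5   0.53  1.54 -0.    1.06 -0.38]
```

View pics/w3.png

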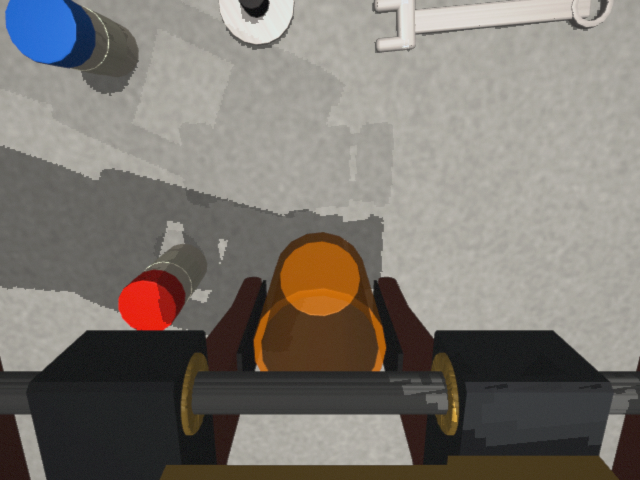

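```bash
python3 -m handwheel '{"linear":[[0,2,-1],[0,6,-3],[0,10,-4.5],[0,14.5,-6],[0,19,-8],[0,23.5,-10],[0,28,-12],[0,32.5,-14],[0,37,-16],[0,40,-17]],"turn":[[0,0.5,0.2],[0,0.5,0.2],[0,0.5,0.2],[0,0.5,0.2],[0,0.5,0.2],[0,0.5,0.2],[0,0.5,0.2],[0,0.5,0.2],[0,0.5,0.2],[0,0.5,0.2]],"jaw":[0,0,0,0,0,0,0,0,0,0]}'; python3 go.py 474.5 116.7 180 -6.5
```

```text
t: 7.8
position: [473.5, 105.8, 180.4]
tcp_rot: [0.703, 0.043, 0.708, -0.042]
ft_force: [0.1, -0.4, -1.7]
width: 0.524
lin cm [ 0.04  1.1  -0.03] turn [-0.37 -0.43 -0.02] | jaw ang -6.9 pos [473.5 105.8 180.4] w 0.524 F [ 0.1 -0.4 -1.7] t 7.8 j [0.19 0.28 1.96 0.   0.9  0.31]
```

```bash
python3 -m handwheel '{"linear":[[0,0.6,0],[0,1.1,0],[0,1.1,0],[0,1.1,0]],"turn":[[-0.4,-0.4,0],[-0.4,-0.4,0],[-0.4,-0.4,0],[-0.4,-0.4,0]],"jaw":[0,0,0,0]}'; python3 go.py 474.5 116.7 180 -6.5
python3 - <<'E'
from h import *
c=read_camera("wrist"); I=c["frame"].copy(); p=state()["position"]
# jar floor top (inner) assumed 3 mm above base; base z= p.z-31
zb=p[2]-31
print("floor ellipse",ray(c,320,274,zb+3).round(1),p.round(1))
for z,r in((zb+70,23),(zb,23)):
    for a in np.arange(0,6.28,.05):
        w=proj(c,[p[0]+r*np.cos(a),p[1]+r*np.sin(a),z]); cv2.circle(I,tuple(int(v) for v in w.round()),0,(0,255,0),-1)
cv2.imwrite("pics/w4.png",I[:,:,::-1])
E
```

```text
t: 8.2
position: [475.0, 115.7, 180.0]
tcp_rot: [0.706, 0.04, 0.706, -0.04]
ft_force: [1.4, 0.6, -1.4]
width: 0.527
lin cm [-0.    0.1  -0.06] turn [-0.04 -0.06  0.01] | jaw ang -6.5 pos [475.  115.7 180. ] w 0.527 F [ 1.4  0.6 -1.4] t 8.2 j [0.21 0.29 1.96 0.   0.9  0.33]
floor ellipse [475.4 116.4 152.1] [475.1 115.6 180.1]
```

View pics/w4.png

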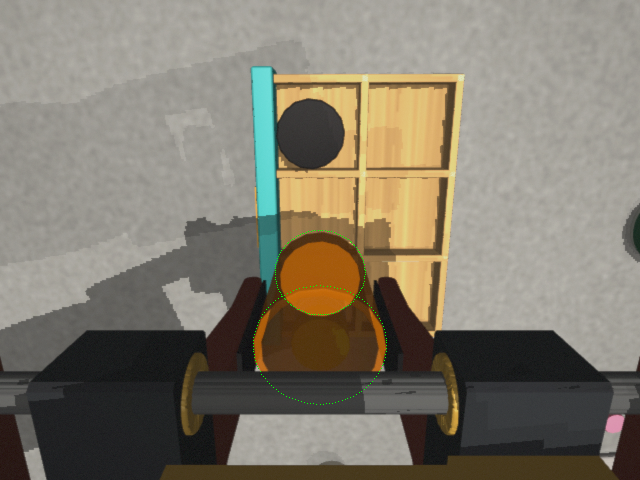

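```bash
python3 - <<'E'
from h import *
c=read_camera("wrist")
yw=np.radians(-6.5); X=np.array([np.cos(yw),np.sin(yw)]);Y=np.array([-np.sin(yw),np.cos(yw)]); O=np.array([509.3,112.7])
for n,(u,v) in dict(BL=(464,75),midwall_back=(447,177),midwall2=(443,255),wx=(366,78),board=(272,72),mw2=(362,170)).items():
    w=ray(c,u,v,24 if n!="board" else 30)[:2]-O; print(n,(w@X).round(1),(w@Y).round(1))
I=c["frame"].copy()
for z,xs,ys in((24,(73,67,3,-3),(108,102,38,32,-32,-38)),):
    for x in xs:
        a=[proj(c,[*(O+x*X+y*Y),z]) for y in (-40,108)]; cv2.line(I,tuple(a[0].astype(int).tolist()),tuple(a[1].astype(int).tolist()),(0,0,255),1)
    for y in ys:
        a=[proj(c,[*(O+x*X+y*Y),z]) for x in (-67,73)]; cv2.line(I,tuple(a[0].astype(int).tolist()),tuple(a[1].astype(int).tolist()),(0,0,255),1)
cv2.imwrite("pics/w5.png",I[:,:,::-1])
E
python3 go.py 474.5 116.7 100 -6.5
```

```text
BL 71.9 105.9
midwall_back 65.8 31.1
midwall2 68.0 -33.5
wx -0.0 104.0
board -68.4 107.6
mw2 -1.1 36.7
lin cm [ 8.02  0.1  -0.07] turn [-0.07 -0.04 -0.01] | jaw ang -6.6 pos [475.1 115.6 180.2] w 0.521 F [ 0.4 -0.3 -0.6] t 8.3 j [0.21 0.28 1.96 0.   0.9  0.33]
```

View pics/w5.png

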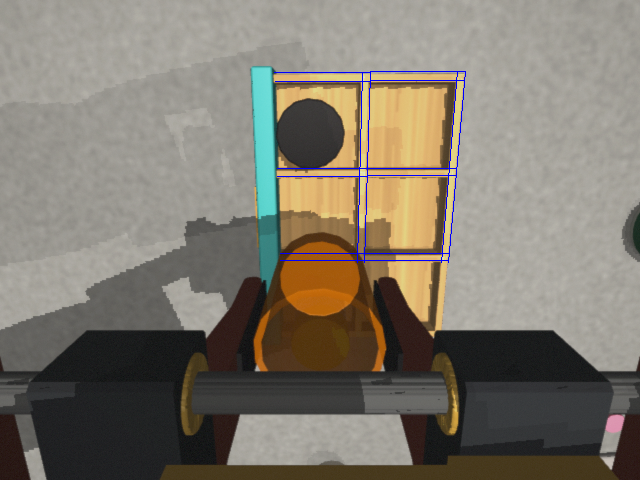

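```bash
python3 -m handwheel '{"linear":[[2,0,-0.1],[4.5,0,-0.1],[7,0,-0.1],[9,0,-0.1],[10.5,0,-0.1],[11,0,-0.1],[11,0,-0.1],[11,0,-0.1]],"turn":[[0,0,0],[0,0,0],[0,0,0],[0,0,0],[0,0,0],[0,0,0],[0,0,0],[0,0,0]],"jaw":[0,0,0,0,0,0,0,0]}'; python3 go.py 474.2 115.7 40 -6.5
```

```text
t: 9.1
position: [474.6, 115.5, 70.8]
tcp_rot: [0.706, 0.041, 0.706, -0.041]
ft_force: [0.6, -0.3, -0.9]
width: 0.523
lin cm [ 3.08  0.01 -0.04] turn [-0.11  0.   -0.02] | jaw ang -6.6 pos [474.6 115.5  70.8] w 0.523 F [ 0.6 -0.3 -0.9] t 9.1 j [0.21 0.47 2.02 0.   0.65 0.33]
```

```bash
python3 -m handwheel '{"linear":[[1,0,0],[2,0,0],[2.7,0,0],[3.0,0,0],[3.1,0,0],[3.2,0,0],[3.2,0,0],[3.2,0,0]],"turn":[[0,0,0],[0,0,0],[0,0,0],[0,0,0],[0,0,0],[0,0,0],[0,0,0],[0,0,0]],"jaw":[0,0,0,0,0,0,0,0]}'; python3 go.py 474.2 115.7 37 -6.5
```

```text
t: 9.9
position: [474.8, 115.6, 38.9]
tcp_rot: [0.706, 0.041, 0.706, -0.041]
ft_force: [0.5, -0.1, -1.5]
width: 0.523
lin cm [ 0.19  0.   -0.06] turn [-0.11  0.03 -0.03] | jaw ang -6.6 pos [474.8 115.6  38.9] w 0.523 F [ 0.5 -0.1 -1.5] t 9.9 j [0.21 0.54 2.03 0.   0.58 0.33]
```

```bash
python3 -m handwheel '{"linear":[[0.1,0,0],[0.15,0,0],[0.2,0,0],[0.2,0,0],[0.2,0,0]],"turn":[[0,0,0],[0,0,0],[0,0,0],[0,0,0],[0,0,0]],"jaw":[0,0,0,0,0]}'; python3 go.py 474.2 115.7 37 -6.5
```

```text
t: 10.4
position: [474.8, 115.6, 37.0]
tcp_rot: [0.706, 0.041, 0.706, -0.041]
ft_force: [0.2, -0.4, -0.5]
width: 0.527
lin cm [-0.    0.   -0.06] turn [-0.11  0.03 -0.03] | jaw ang -6.6 pos [474.8 115.6  37. ] w 0.527 F [ 0.2 -0.4 -0.5] t 10.4 j [0.21 0.54 2.03 0.   0.58 0.33]
```

```bash
python3 -m handwheel '{"linear":[[0.05,0,0],[0.05,0,0],[0.05,0,0]],"turn":[[0,0,0],[0,0,0],[0,0,0]],"jaw":[0,0,0]}';  python3 -m handwheel '{"linear":[[0.05,0,0],[0.05,0,0],[0.05,0,0]],"turn":[[0,0,0],[0,0,0],[0,0,0]],"jaw":[0,0,0]}'
```

```text
t: 10.7
position: [474.8, 115.6, 36.8]
tcp_rot: [0.706, 0.041, 0.706, -0.041]
ft_force: [-1.6, -0.4, 5.8]
width: 0.521
t: 11.0
position: [474.9, 115.6, 36.8]
tcp_rot: [0.706, 0.041, 0.706, -0.041]
ft_force: [-1.7, -0.8, 7.9]
width: 0.528
```

```bash
python3 -m handwheel '{"linear":[[0,0,0],[0,0,0],[0,0,0],[0,0,0],[0,0,0],[-3,0,0],[-7,0,0],[-12,0,0],[-15,0,0],[-15,0,0]],"turn":[[0,0,0],[0,0,0],[0,0,0],[0,0,0],[0,0,0],[0,0,0],[0,0,0],[0,0,0],[0,0,0],[0,0,0]],"jaw":[75,75,75,75,75,75,75,75,75,75]}'; python3 go.py 474.3 -348.5 200 -6.5
python3 - <<'E'
from h import *
for n in("top","wrist"):
    c=read_camera(n);f=c["frame"]
    cv2.imwrite(f"pics/{n}6.png",f[:,:,::-1] if n=="wrist" else cv2.resize(f[180:320,250:520,::-1],None,fx=2.9,fy=2.9))
E
```

```text
t: 12.0
position: [477.5, 116.2, 191.0]
tcp_rot: [0.709, 0.042, 0.703, -0.04]
ft_force: [0.1, -0.3, -0.4]
width: 0.753
lin cm [ -1.01 -46.19   5.03] turn [-0.11  0.49 -0.19] | jaw ang -6.6 pos [477.5 116.2 191. ] w 0.753 F [ 0.1 -0.3 -0.4] t 12.0 j [0.21 0.27 1.95 0.   0.91 0.33]
```

View pics/wrist6.png

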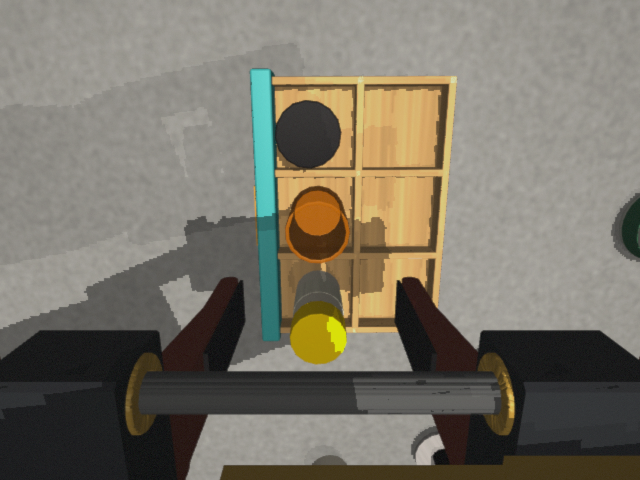

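```bash
python3 -m handwheel '{"linear":[[0,-5,0.5],[0,-10,1],[0,-15,1.5],[0,-20,2],[0,-25,2.5],[0,-30,3],[0,-35,3.5],[0,-40,4.4],[0,-44,5],[0,-46,5]],"turn":[[0,0.5,-0.2],[0,0.5,-0.2],[0,0.5,-0.2],[0,0.5,-0.2],[0,0.5,-0.2],[0,0.5,-0.2],[0,0.5,-0.2],[0,0.5,-0.2],[0,0.5,-0.2],[0,0.5,-0.2]],"jaw":[100,100,100,100,100,100,100,100,100,100]}'; python3 go.py 474.3 -348.5 120 -6.5
python3 - <<'E'
from h import *
c=read_camera("wrist"); f=c["frame"]; I=f.copy()
for x,y,z,r in((474.3,-348.5,88,20),(474.3,-348.5,0,20),(456.2,-166.4,88,20),(572.4,-151,13,28)):
    for a in np.arange(0,6.28,.05):
        w=proj(c,[x+r*np.cos(a),y+r*np.sin(a),z]); cv2.circle(I,tuple(int(v) for v in w.round()),0,(0,255,0),-1)
cv2.imwrite("pics/w7.png",I[:,:,::-1])
E
```

```text
t: 13.1
position: [470.7, -349.9, 184.4]
tcp_rot: [0.703, 0.041, 0.709, -0.042]
ft_force: [-0.8, -0.0, 0.2]
width: 1.002
lin cm [6.44 0.19 0.4 ] turn [-0.25 -0.51  0.08] | jaw ang -6.7 pos [ 470.7 -349.9  184.4] w 1.002 F [-0.8 -0.   0.2] t 13.1 j [-0.66  0.42  1.74 -0.01  0.99 -0.53]
```

View pics/w7.png

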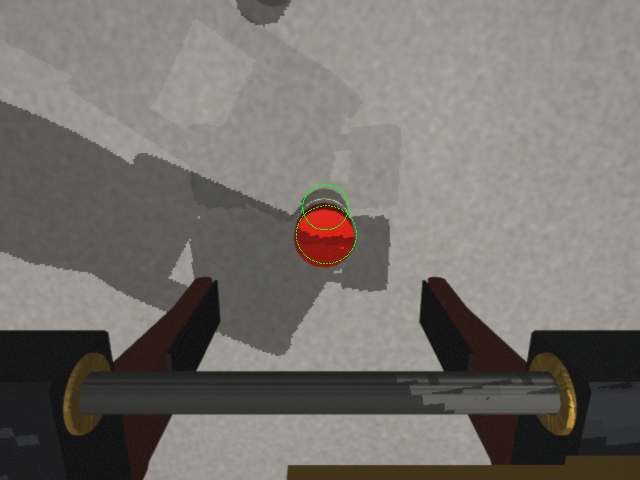

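```bash
python3 -m handwheel '{"linear":[[3,0.1,0.3],[7,0.1,0.3],[10.5,0.1,0.3],[12.5,0.1,0.3],[13.3,0.1,0.3],[13.3,0.1,0.3],[13.3,0.1,0.3]],"turn":[[0,-0.5,0],[0,-0.5,0],[0,-0.5,0],[0,-0.5,0],[0,-0.5,0],[0,-0.5,0],[0,-0.5,0]],"jaw":[100,100,100,100,100,100,100]}'; python3 go.py 474 -349.3 43 -6.5
```

```text
t: 13.85
position: [472.7, -350.1, 52.1]
tcp_rot: [0.706, 0.041, 0.706, -0.042]
ft_force: [0.6, 0.1, 0.1]
width: 1.001
lin cm [0.91 0.1  0.12] turn [-0.24  0.01  0.13] | jaw ang -6.7 pos [ 472.7 -350.1   52.1] w 1.001 F [0.6 0.1 0.1] t 13.85 j [-0.66  0.61  1.8  -0.    0.73 -0.54]
```

```bash
python3 -m handwheel '{"linear":[[0.5,0.1,0.1],[0.9,0.1,0.1],[0.9,0.1,0.1],[0.9,0.1,0.1],[0.9,0.1,0.1],[0.9,0.1,0.1],[0.9,0.1,0.1],[0.9,0.1,0.1],[0.9,0.1,0.1],[0.9,0.1,0.1]],"turn":[[0,0,0],[0,0,0],[0,0,0],[0,0,0],[0,0,0],[0,0,0],[0,0,0],[0,0,0],[0,0,0],[0,0,0]],"jaw":[100,100,60,50,0,0,0,0,0,0]}'; python3 go.py 474 -349.3 43 -6.5
```

```text
t: 14.85
position: [473.7, -349.3, 43.1]
tcp_rot: [0.706, 0.041, 0.706, -0.042]
ft_force: [-1.5, 0.2, 0.8]
width: 0.453
lin cm [0.01 0.   0.02] turn [-0.24  0.01  0.13] | jaw ang -6.7 pos [ 473.7 -349.3   43.1] w 0.453 F [-1.5  0.2  0.8] t 14.85 j [-0.65  0.62  1.8  -0.    0.71 -0.53]
```

```bash
python3 -m handwheel '{"linear":[[-1,0,0],[-4,0,0],[-8,0,0],[-12,0,0],[-15,0,0],[-15.5,0,0]],"turn":[[0,0,0],[0,0,0],[0,0,0],[0,0,0],[0,0,0],[0,0,0]],"jaw":[0,0,0,0,0,0]}'; python3 go.py 551.5 177.3 200 83.5
```

```text
t: 15.45
position: [475.6, -350.3, 202.8]
tcp_rot: [0.708, 0.039, 0.704, -0.044]
ft_force: [0.6, 0.9, -0.6]
width: 0.454
lin cm [-4.000e-02  5.329e+01  1.340e+00] turn [-9.024e+01  2.000e-02  5.700e-01] | jaw ang -6.7 pos [ 475.6 -350.3  202.8] w 0.454 F [ 0.6  0.9 -0.6] t 15.45 j [-0.65  0.39  1.73 -0.    1.01 -0.54]
```

```bash
python3 -m handwheel '{"linear":[[0,2,0],[0,6,0.2],[0,10.5,0.3],[0,15,0.4],[0,19.5,0.5],[0,24,0.6],[0,28.5,0.7],[0,33,0.8],[0,37,0.9],[0,41,1]],"turn":[[-4,0,0],[-12,0,0],[-20,0,0],[-28,0,0],[-36,0,0],[-44,0,0],[-52,0,0],[-60,0,0],[-68,0,0],[-76,0,0]],"jaw":[0,0,0,0,0,0,0,0,0,0]}'; python3 go.py 551.5 177.3 200 83.5
```

```text
t: 16.45
position: [532.9, 57.5, 199.4]
tcp_rot: [0.58, -0.407, 0.581, 0.401]
ft_force: [0.0, 0.2, -1.6]
width: 0.449
lin cm [-0.13  2.43 11.88] turn [-13.89  -0.33   0.34] | jaw ang 69.6 pos [532.9  57.5 199.4] w 0.449 F [ 0.   0.2 -1.6] t 16.45 j [ 0.09  0.32  1.85 -0.01  0.97 -1.12]
```

```bash
python3 -m handwheel '{"linear":[[0,0.8,4],[0,1.6,8],[0,2.2,10.5],[0,2.4,11.7],[0,2.4,11.9],[0,2.4,11.9]],"turn":[[-6,0,0],[-12,0,0],[-13.9,-0.3,0.3],[-13.9,-0.3,0.3],[-13.9,-0.3,0.3],[-13.9,-0.3,0.3]],"jaw":[0,0,0,0,0,0]}'; python3 go.py 551.5 177.3 110 83.5
python3 - <<'E'
from h import *
c=read_camera("wrist"); I=c["frame"].copy(); p=state()["position"]
zb=p[2]-43
for z,r in((zb+88,20),(zb,20)):
    for a in np.arange(0,6.28,.05):
        w=proj(c,[p[0]+r*np.cos(a),p[1]+r*np.sin(a),z]); cv2.circle(I,tuple(int(v) for v in w.round()),0,(0,255,0),-1)
yw=np.radians(-6.5); X=np.array([np.cos(yw),np.sin(yw)]);Y=np.array([-np.sin(yw),np.cos(yw)]); O=np.array([509.3,112.7])
for x in (73,67,3,-3):
        a=[proj(c,[*(O+x*X+y*Y),24]) for y in (-108,108)]; cv2.line(I,tuple(a[0].astype(int).tolist()),tuple(a[1].astype(int).tolist()),(0,0,255),1)
for y in (108,102,38,32,-32,-38):
        a=[proj(c,[*(O+x*X+y*Y),24]) for x in (-67,73)]; cv2.line(I,tuple(a[0].astype(int).tolist()),tuple(a[1].astype(int).tolist()),(0,0,255),1)
cv2.imwrite("pics/w8.png",I[:,:,::-1])
E
```

```text
t: 17.05
position: [551.5, 176.6, 198.1]
tcp_rot: [0.527, -0.471, 0.528, 0.47]
ft_force: [-0.1, 0.1, -1.4]
width: 0.452
lin cm [8.81 0.   0.08] turn [-0.03 -0.09 -0.02] | jaw ang 83.5 pos [551.5 176.6 198.1] w 0.452 F [-0.1  0.1 -1.4] t 17.05 j [ 0.29  0.39  1.75 -0.    1.   -1.17]
```

View pics/w8.png

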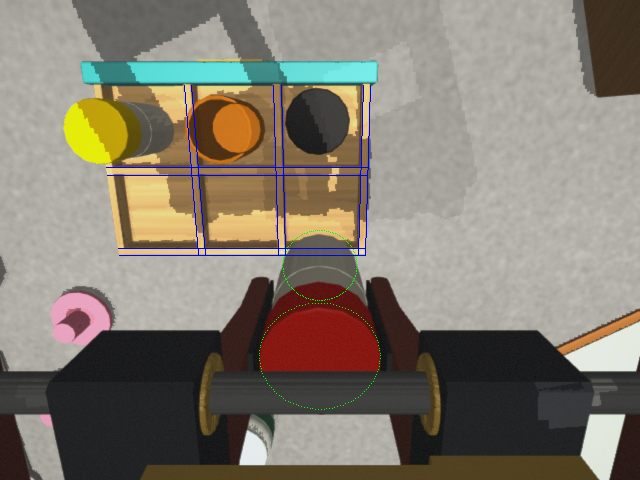

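```bash
python3 -m handwheel '{"linear":[[2,0,0.1],[4.5,0,0.1],[7,0,0.1],[9.5,0,0.1],[11,0,0.1],[11.4,0,0.1],[11.4,0,0.1],[11.4,0,0.1]],"turn":[[0,0,0],[0,0,0],[0,0,0],[0,0,0],[0,0,0],[0,0,0],[0,0,0],[0,0,0]],"jaw":[0,0,0,0,0,0,0,0]}'; python3 go.py 551.5 177.3 51 83.5
```

```text
t: 17.9
position: [552.4, 177.0, 85.3]
tcp_rot: [0.528, -0.471, 0.528, 0.47]
ft_force: [1.1, -0.2, -0.7]
width: 0.452
lin cm [3.43 0.09 0.02] turn [-0.08 -0.05  0.07] | jaw ang 83.4 pos [552.4 177.   85.3] w 0.452 F [ 1.1 -0.2 -0.7] t 17.9 j [ 0.29  0.55  1.81 -0.    0.78 -1.16]
```

```bash
python3 -m handwheel '{"linear":[[1,0.1,0],[2,0.1,0],[2.9,0.1,0],[3.3,0.1,0],[3.45,0.1,0],[3.45,0.1,0],[3.45,0.1,0],[3.45,0.1,0]],"turn":[[0,0,0],[0,0,0],[0,0,0],[0,0,0],[0,0,0],[0,0,0],[0,0,0],[0,0,0]],"jaw":[0,0,0,0,0,0,0,0]}'; python3 go.py 551.5 177.3 49 83.5
```

```text
t: 18.7
position: [551.7, 177.2, 51.1]
tcp_rot: [0.528, -0.471, 0.528, 0.47]
ft_force: [-0.2, 0.6, -0.3]
width: 0.455
lin cm [0.21 0.02 0.01] turn [-0.08 -0.03  0.1 ] | jaw ang 83.4 pos [551.7 177.2  51.1] w 0.455 F [-0.2  0.6 -0.3] t 18.7 j [ 0.29  0.6   1.82 -0.    0.72 -1.16]
```

```bash
python3 -m handwheel '{"linear":[[0.1,0,0],[0.15,0,0],[0.2,0,0],[0.2,0,0]],"turn":[[0,0,0],[0,0,0],[0,0,0],[0,0,0]],"jaw":[0,0,0,0]}';python3 -m handwheel '{"linear":[[0.05,0,0],[0.05,0,0],[0.05,0,0]],"turn":[[0,0,0],[0,0,0],[0,0,0]],"jaw":[0,0,0]}'
```

```text
t: 19.1
position: [551.7, 177.2, 49.1]
tcp_rot: [0.528, -0.471, 0.528, 0.47]
ft_force: [0.2, -0.2, -1.1]
width: 0.451
t: 19.4
position: [551.8, 177.2, 49.1]
tcp_rot: [0.528, -0.471, 0.528, 0.47]
ft_force: [-1.4, 0.0, 5.3]
width: 0.452
```

```bash
python3 -m handwheel '{"linear":[[0,0,0],[0,0,0],[0,0,0],[0,0,0],[0,0,0],[-3,0,0],[-7,0,0],[-12,0,0],[-15,0,0],[-15,0,0]],"turn":[[0,0,0],[0,0,0],[0,0,0],[0,0,0],[0,0,0],[0,0,0],[0,0,0],[0,0,0],[0,0,0],[0,0,0]],"jaw":[75,75,75,75,75,75,75,75,75,75]}'; python3 go.py 456 -166.7 200 -6.5
python3 - <<'E'
from h import *
c=read_camera("wrist");cv2.imwrite("pics/w9.png",c["frame"][:,:,::-1])
E
```

```text
t: 20.4
position: [554.3, 178.2, 204.0]
tcp_rot: [0.531, -0.472, 0.525, 0.468]
ft_force: [0.1, 0.4, -0.1]
width: 0.748
lin cm [  0.24   5.81 -35.39] turn [89.92  0.59  0.32] | jaw ang 83.4 pos [554.3 178.2 204. ] w 0.748 F [ 0.1  0.4 -0.1] t 20.4 j [ 0.29  0.38  1.75 -0.    1.   -1.16]
```

View pics/w9.png

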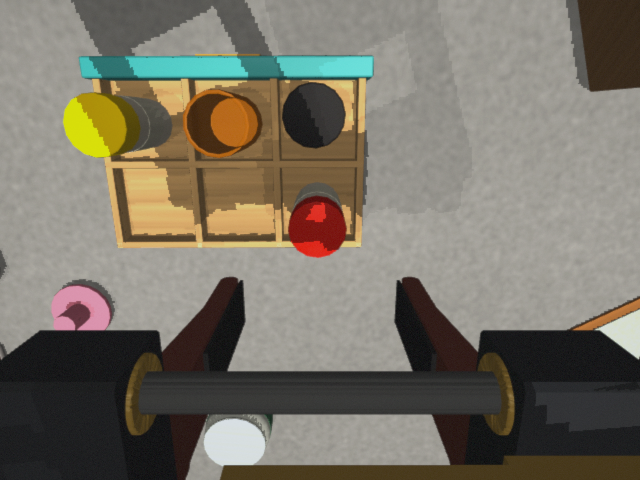

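```bash
python3 -m handwheel '{"linear":[[0,0.6,-5],[0,1.4,-10],[0,2.2,-15],[0,3,-20],[0,4,-25],[0,5,-30],[0,5.7,-34],[0.2,5.8,-35.4],[0.2,5.8,-35.4],[0.2,5.8,-35.4]],"turn":[[0,0.5,0.3],[0,0.5,0.3],[0,0.5,0.3],[0,0.5,0.3],[0,0.5,0.3],[0,0.5,0.3],[0,0.5,0.3],[0,0.5,0.3],[0,0.5,0.3],[0,0.5,0.3]],"jaw":[100,100,100,100,100,100,100,100,100,100]}'; python3 go.py 456 -166.7 43 83.5
python3 - <<'E'
from h import *
c=read_camera("wrist"); f=c["frame"]; I=f.copy()
for x,y,z,r in((456,-166.4,88,20),(456,-166.4,0,20),(572.4,-151,13,28)):
    for a in np.arange(0,6.28,.05):
        w=proj(c,[x+r*np.cos(a),y+r*np.sin(a),z]); cv2.circle(I,tuple(int(v) for v in w.round()),0,(0,255,0),-1)
cv2.imwrite("pics/w10.png",I[:,:,::-1])
E
```

```text
t: 21.45
position: [454.3, -166.5, 197.5]
tcp_rot: [0.526, -0.472, 0.53, 0.469]
ft_force: [-0.4, -0.4, -0.3]
width: 0.998
lin cm [15.45 -0.18  0.1 ] turn [-0.12 -0.37 -0.03] | jaw ang 83.4 pos [ 454.3 -166.5  197.5] w 0.998 F [-0.4 -0.4 -0.3] t 21.45 j [-0.37  0.25  1.96 -0.01  0.93 -1.82]
```

View pics/w10.png

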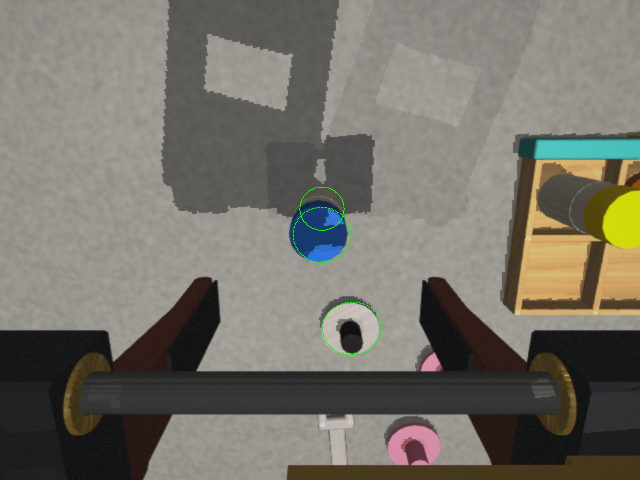

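```bash
python3 -m handwheel '{"linear":[[4,-0.2,0],[8.5,-0.2,0],[12,-0.2,0],[14,-0.2,0],[14.5,-0.2,0],[14.5,-0.2,0],[14.5,-0.2,0]],"turn":[[0,-0.4,0],[0,-0.4,0],[0,-0.4,0],[0,-0.4,0],[0,-0.4,0],[0,-0.4,0],[0,-0.4,0]],"jaw":[100,100,100,100,100,100,100]}'; python3 go.py 456 -167 43 83.5
```

```text
t: 22.2
position: [457.5, -166.9, 53.7]
tcp_rot: [0.528, -0.471, 0.527, 0.471]
ft_force: [0.6, 0.7, 0.5]
width: 1.0
lin cm [ 1.07  0.15 -0.03] turn [0.02 0.   0.08] | jaw ang 83.5 pos [ 457.5 -166.9   53.7] w 1.0 F [0.6 0.7 0.5] t 22.2 j [-0.37  0.5   2.03  0.    0.61 -1.83]
```

```bash
python3 -m handwheel '{"linear":[[0.5,0.15,0],[1.1,0.15,0],[1.1,0.15,0],[1.1,0.15,0],[1.1,0.15,0],[1.1,0.15,0],[1.1,0.15,0],[1.1,0.15,0],[1.1,0.15,0],[1.1,0.15,0]],"turn":[[0,0,0],[0,0,0],[0,0,0],[0,0,0],[0,0,0],[0,0,0],[0,0,0],[0,0,0],[0,0,0],[0,0,0]],"jaw":[100,100,60,50,0,0,0,0,0,0]}'; python3 go.py 456 -167 43 83.5
python3 -m handwheel '{"linear":[[-1,0,0],[-4,0,0],[-8,0,0],[-12,0,0],[-15,0,0],[-15.5,0,0]],"turn":[[0,0,0],[0,0,0],[0,0,0],[0,0,0],[0,0,0],[0,0,0]],"jaw":[0,0,0,0,0,0]}'; python3 go.py 535.5 38.3 200 83.5
```

```text
t: 23.2
position: [456.1, -166.8, 42.8]
tcp_rot: [0.528, -0.471, 0.527, 0.47]
ft_force: [-0.0, -0.7, 1.2]
width: 0.452
lin cm [-0.02  0.01 -0.02] turn [ 0.03 -0.01  0.1 ] | jaw ang 83.5 pos [ 456.1 -166.8   42.8] w 0.452 F [-0.  -0.7  1.2] t 23.2 j [-0.38  0.52  2.03  0.    0.58 -1.83]
t: 23.8
position: [457.7, -167.4, 201.7]
tcp_rot: [0.529, -0.474, 0.526, 0.468]
ft_force: [0.7, -0.9, -1.1]
width: 0.45
lin cm [ 0.18 -5.41 21.32] turn [ 0.03 -0.1   0.47] | jaw ang 83.5 pos [ 457.7 -167.4  201.7] w 0.45 F [ 0.7 -0.9 -1.1] t 23.8 j [-0.38  0.25  1.95  0.    0.94 -1.83]
```

```bash
python3 -m handwheel '{"linear":[[0,-0.6,2],[0,-1.6,6],[0,-2.6,10],[0,-3.6,14],[0,-4.6,18],[0,-5.2,20.5],[0.1,-5.4,21.3],[0.1,-5.4,21.3],[0.1,-5.4,21.3],[0.1,-5.4,21.3]],"turn":[[0,0,0.5],[0,0,0.5],[0,0,0.5],[0,0,0.5],[0,0,0.5],[0,0,0.5],[0,0,0.5],[0,0,0.5],[0,0,0.5],[0,0,0.5]],"jaw":[0,0,0,0,0,0,0,0,0,0]}'; python3 go.py 535.5 38.3 85 83.5
python3 - <<'E'
from h import *
c=read_camera("wrist"); I=c["frame"].copy(); p=state()["position"]
zb=p[2]-43
for z,r in((zb+88,20),(zb,20)):
    for a in np.arange(0,6.28,.05):
        w=proj(c,[p[0]+r*np.cos(a),p[1]+r*np.sin(a),z]); cv2.circle(I,tuple(int(v) for v in w.round()),0,(0,255,0),-1)
yw=np.radians(-6.5); X=np.array([np.cos(yw),np.sin(yw)]);Y=np.array([-np.sin(yw),np.cos(yw)]); O=np.array([509.3,112.7])
for x in (73,67,3,-3):
        a=[proj(c,[*(O+x*X+y*Y),24]) for y in (-108,108)]; cv2.line(I,tuple(a[0].astype(int).tolist()),tuple(a[1].astype(int).tolist()),(0,0,255),1)
for y in (108,102,38,32,-32,-38):
        a=[proj(c,[*(O+x*X+y*Y),24]) for x in (-67,73)]; cv2.line(I,tuple(a[0].astype(int).tolist()),tuple(a[1].astype(int).tolist()),(0,0,255),1)
cv2.imwrite("pics/w11.png",I[:,:,::-1])
E
```

```text
t: 24.8
position: [534.7, 37.0, 200.5]
tcp_rot: [0.527, -0.471, 0.529, 0.47]
ft_force: [0.2, 0.5, -1.7]
width: 0.455
lin cm [11.55 -0.08  0.16] turn [-0.04 -0.12 -0.08] | jaw ang 83.5 pos [534.7  37.  200.5] w 0.455 F [ 0.2  0.5 -1.7] t 24.8 j [ 0.05  0.32  1.84 -0.    0.98 -1.41]
```

View pics/w11.png

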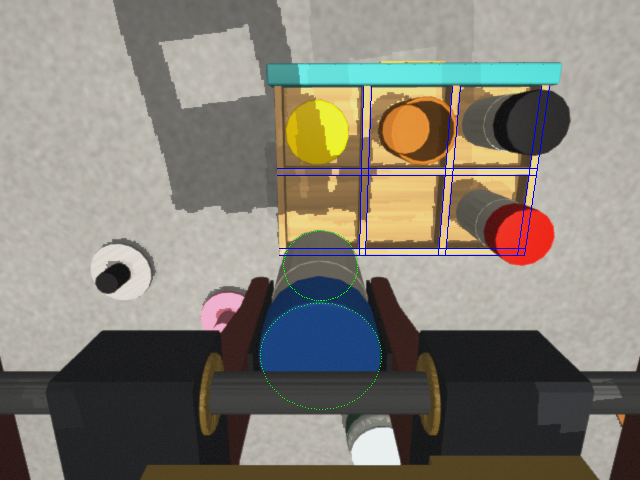

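```bash
python3 -m handwheel '{"linear":[[2,0,0.15],[4.5,0,0.15],[7,0,0.15],[9.5,0,0.15],[11,0,0.15],[11.6,0,0.15],[11.6,0,0.15],[11.6,0,0.15]],"turn":[[0,0,0],[0,0,0],[0,0,0],[0,0,0],[0,0,0],[0,0,0],[0,0,0],[0,0,0]],"jaw":[0,0,0,0,0,0,0,0]}'; python3 go.py 535.5 38.3 51 83.5
```

```text
t: 25.65
position: [535.4, 37.9, 85.4]
tcp_rot: [0.527, -0.471, 0.528, 0.47]
ft_force: [-0.4, -1.2, -0.7]
width: 0.452
lin cm [ 3.44 -0.    0.05] turn [-0.09 -0.11 -0.  ] | jaw ang 83.4 pos [535.4  37.9  85.4] w 0.452 F [-0.4 -1.2 -0.7] t 25.65 j [ 0.05  0.5   1.91 -0.    0.73 -1.4 ]
```

```bash
python3 -m handwheel '{"linear":[[1,0,0],[2,0,0],[2.9,0,0],[3.3,0,0],[3.45,0,0],[3.45,0,0],[3.45,0,0],[3.45,0,0]],"turn":[[0,0,0],[0,0,0],[0,0,0],[0,0,0],[0,0,0],[0,0,0],[0,0,0],[0,0,0]],"jaw":[0,0,0,0,0,0,0,0]}'; python3 -m handwheel '{"linear":[[0.1,0,0],[0.15,0,0],[0.15,0,0],[0.15,0,0]],"turn":[[0,0,0],[0,0,0],[0,0,0],[0,0,0]],"jaw":[0,0,0,0]}';python3 -m handwheel '{"linear":[[0.05,0,0],[0.05,0,0],[0.05,0,0]],"turn":[[0,0,0],[0,0,0],[0,0,0]],"jaw":[0,0,0]}'
```

```text
t: 26.45
position: [535.7, 37.9, 51.2]
tcp_rot: [0.528, -0.471, 0.528, 0.47]
ft_force: [-0.4, 0.5, -2.5]
width: 0.45
t: 26.85
position: [535.7, 37.9, 49.7]
tcp_rot: [0.528, -0.471, 0.528, 0.47]
ft_force: [0.2, -0.6, -0.7]
width: 0.45
t: 27.15
position: [535.7, 37.9, 49.2]
tcp_rot: [0.528, -0.471, 0.528, 0.47]
ft_force: [-0.6, -0.2, -1.3]
width: 0.45
```

```bash
python3 -m handwheel '{"linear":[[0.05,0,0],[0.05,0,0],[0.05,0,0]],"turn":[[0,0,0],[0,0,0],[0,0,0]],"jaw":[0,0,0]}';python3 -m handwheel '{"linear":[[0.03,0,0],[0.03,0,0],[0.03,0,0]],"turn":[[0,0,0],[0,0,0],[0,0,0]],"jaw":[0,0,0]}'
```

```text
t: 27.45
position: [535.8, 37.9, 48.8]
tcp_rot: [0.528, -0.471, 0.528, 0.47]
ft_force: [0.3, 0.0, 2.7]
width: 0.452
t: 27.75
position: [535.8, 37.9, 48.8]
tcp_rot: [0.528, -0.471, 0.528, 0.47]
ft_force: [-1.2, 0.9, 5.4]
width: 0.455
```

```bash
python3 -m handwheel '{"linear":[[0,0,0],[0,0,0],[0,0,0],[0,0,0],[0,0,0],[-3,0,0],[-7,0,0],[-11,0,0],[-13,0,0],[-13,0,0]],"turn":[[0,0,0],[0,0,0],[0,0,0],[0,0,0],[0,0,0],[0,0,0],[0,0,0],[0,0,0],[0,0,0],[0,0,0]],"jaw":[75,75,75,75,75,75,75,75,75,75]}'; python3 go.py 572 -150.5 160 83.5
python3 - <<'E'
from h import *
c=read_camera("wrist");cv2.imwrite("pics/w12.png",c["frame"][:,:,::-1])
E
```

```text
t: 28.75
position: [537.8, 38.2, 181.9]
tcp_rot: [0.529, -0.472, 0.526, 0.468]
ft_force: [0.5, -0.1, -0.3]
width: 0.752
lin cm [  2.24  -5.55 -18.35] turn [-0.09 -0.04  0.4 ] | jaw ang 83.4 pos [537.8  38.2 181.9] w 0.752 F [ 0.5 -0.1 -0.3] t 28.75 j [ 0.05  0.35  1.86 -0.    0.93 -1.4 ]
```

View pics/w12.png

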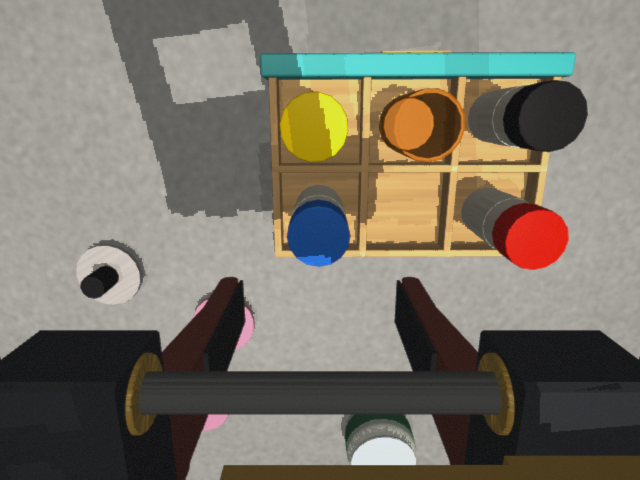

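```bash
python3 -m handwheel '{"linear":[[0,-0.6,-2],[0,-1.2,-4],[0,-1.8,-6],[0,-2.4,-8],[0,-3,-10],[0,-3.6,-12],[0,-4.2,-14],[0,-4.8,-16],[0,-5.4,-18],[0,-5.5,-18.4]],"turn":[[8.5,0,0],[17,0,0],[25.5,0,0],[34,0,0],[42.5,0,0],[51,0,0],[59.5,0,0],[68,0,0],[76.5,0,0],[85,0,0]],"jaw":[80,80,80,80,80,80,80,80,80,80]}'; python3 go.py 572 -150.5 160 -6.5
```

```text
t: 29.8
position: [569.3, -152.6, 178.0]
tcp_rot: [0.707, 0.012, 0.707, -0.013]
ft_force: [0.4, 0.4, -0.2]
width: 0.798
lin cm [1.8  0.22 0.26] turn [4.47 0.06 0.07] | jaw ang -2.0 pos [ 569.3 -152.6  178. ] w 0.798 F [ 0.4  0.4 -0.2] t 29.8 j [-0.28  0.43  1.75 -0.    0.97 -0.25]
```

```bash
python3 -m handwheel '{"linear":[[1,0.2,0.3],[4,0.2,0.3],[6.5,0.2,0.3],[7.8,0.2,0.3],[7.8,0.2,0.3],[7.8,0.2,0.3],[7.8,0.2,0.3]],"turn":[[4.5,0,0],[4.5,0,0],[4.5,0,0],[4.5,0,0],[4.5,0,0],[4.5,0,0],[4.5,0,0]],"jaw":[60,60,60,60,60,60,60]}'; python3 go.py 572 -150.5 60 -6.5
python3 - <<'E'
from h import *
c=read_camera("wrist"); f=c["frame"]; I=f.copy()
for x,y,z,r in((572,-151,13,28),(572,-151,39,10)):
    for a in np.arange(0,6.28,.05):
        w=proj(c,[x+r*np.cos(a),y+r*np.sin(a),z]); cv2.circle(I,tuple(int(v) for v in w.round()),0,(0,255,0),-1)
cv2.imwrite("pics/w13.png",I[:,:,::-1])
E
```

```text
t: 30.5
position: [573.2, -150.9, 100.9]
tcp_rot: [0.707, 0.04, 0.705, -0.041]
ft_force: [0.1, -0.5, 0.5]
width: 0.601
lin cm [ 4.09  0.04 -0.13] turn [-0.03  0.15  0.08] | jaw ang -6.5 pos [ 573.2 -150.9  100.9] w 0.601 F [ 0.1 -0.5  0.5] t 30.5 j [-0.28  0.54  1.78 -0.    0.82 -0.16]
```

View pics/w13.png

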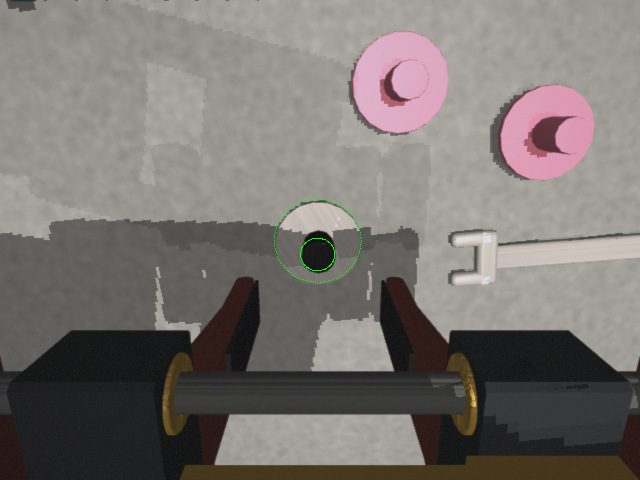

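```bash
python3 -m handwheel '{"linear":[[2,0,-0.1],[4,0,-0.1],[6,0,-0.1],[7,0,-0.1],[7,0,-0.1],[7,0,-0.1]],"turn":[[0,0.1,0],[0,0.1,0],[0,0.1,0],[0,0.1,0],[0,0.1,0],[0,0.1,0]],"jaw":[60,60,60,60,60,60]}'; python3 go.py 572 -151 16 -6.5
```

```text
t: 31.15
position: [573.0, -151.1, 31.9]
tcp_rot: [0.707, 0.04, 0.705, -0.041]
ft_force: [-0.0, 0.9, 0.7]
width: 0.601
lin cm [ 1.59  0.   -0.1 ] turn [-0.03  0.13  0.09] | jaw ang -6.5 pos [ 573.  -151.1   31.9] w 0.601 F [-0.   0.9  0.7] t 31.15 j [-0.28  0.65  1.8  -0.    0.7  -0.16]
```

```bash
python3 -m handwheel '{"linear":[[0.8,0,-0.1],[1.3,0,-0.1],[1.55,0,-0.1],[1.55,0,-0.1],[1.55,0,-0.1],[1.55,0,-0.1],[1.55,0,-0.1]],"turn":[[0,0.1,0],[0,0.1,0],[0,0.1,0],[0,0.1,0],[0,0.1,0],[0,0.1,0],[0,0.1,0]],"jaw":[60,60,60,60,50,40,40]}'; python3 go.py 572 -151 16 -6.5; python3 -m handwheel '{"linear":[[0,0,0],[0,0,0],[0,0,0],[0,0,0],[0,0,0],[0,0,0],[0,0,0],[0,0,0]],"turn":[[0,0,0],[0,0,0],[0,0,0],[0,0,0],[0,0,0],[0,0,0],[0,0,0],[0,0,0]],"jaw":[30,25,0,0,0,0,0,0]}';python3 go.py 572 -151 16 -6.5
```

```text
t: 31.85
position: [572.2, -151.1, 16.6]
tcp_rot: [0.706, 0.04, 0.706, -0.041]
ft_force: [-0.5, 0.8, 0.8]
width: 0.408
lin cm [ 0.06  0.01 -0.02] turn [-0.02  0.05  0.1 ] | jaw ang -6.5 pos [ 572.2 -151.1   16.6] w 0.408 F [-0.5  0.8  0.8] t 31.85 j [-0.28  0.67  1.8  -0.    0.67 -0.16]
t: 32.65
position: [572.3, -151.1, 16.6]
tcp_rot: [0.706, 0.04, 0.706, -0.041]
ft_force: [-0.0, -0.1, 0.1]
width: 0.219
lin cm [ 0.06  0.01 -0.03] turn [-0.03  0.06  0.09] | jaw ang -6.5 pos [ 572.3 -151.1   16.6] w 0.219 F [-0.  -0.1  0.1] t 32.65 j [-0.28  0.67  1.8  -0.    0.67 -0.16]
```

```bash
python3 -m handwheel '{"linear":[[-1,0,0],[-4,0,0],[-8,0,0],[-12,0,0],[-16,0,0],[-16.5,0,0]],"turn":[[0,0,0],[0,0,0],[0,0,0],[0,0,0],[0,0,0],[0,0,0]],"jaw":[0,0,0,0,0,0]}'; python3 go.py 474.9 115.6 180 -6.5
python3 - <<'E'
from h import *
for n,b in (("top",(250,220,370,330,6)),("side",(225,180,345,290,6))):
    c=read_camera(n); I=c["frame"].copy()
    x0,y0,x1,y1,k=b
    J=cv2.resize(I[y0:y1,x0:x1],None,fx=k,fy=k,interpolation=cv2.INTER_CUBIC)
    for a in np.arange(0,6.28,.03):
        w=proj(c,[474.9+23*np.cos(a),115.6+23*np.sin(a),76]); w=(w-[x0,y0]+.5)*k; cv2.circle(J,tuple(int(v) for v in w.round()),0,(0,255,0),-1)
    cv2.imwrite(f"pics/{n}14.png",J[:,:,::-1])
E
```

```text
t: 33.25
position: [574.9, -151.6, 187.4]
tcp_rot: [0.709, 0.039, 0.703, -0.042]
ft_force: [0.4, -0.1, -1.2]
width: 0.222
lin cm [  0.54  25.41 -12.98] turn [-0.03  0.56  0.18] | jaw ang -6.5 pos [ 574.9 -151.6  187.4] w 0.222 F [ 0.4 -0.1 -1.2] t 33.25 j [-0.28  0.42  1.73 -0.    0.98 -0.16]
```

View pics/top14.png

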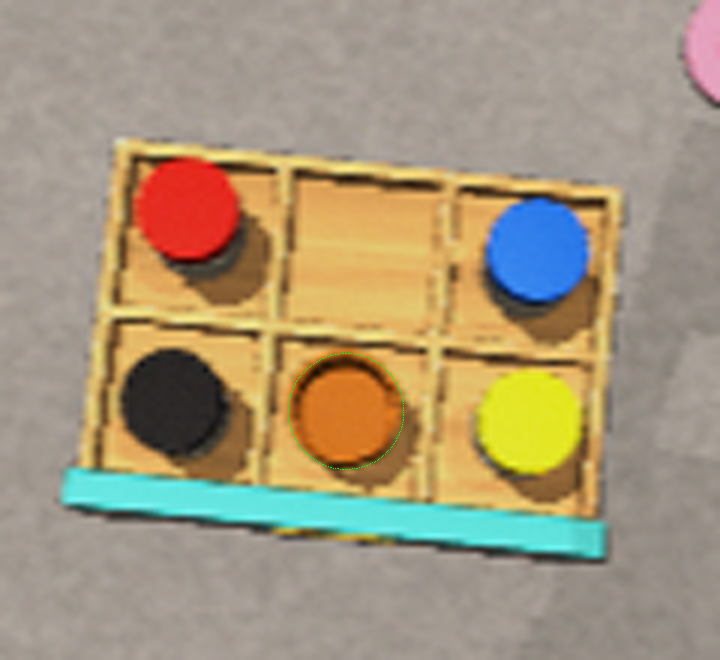

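View pics/side14.png

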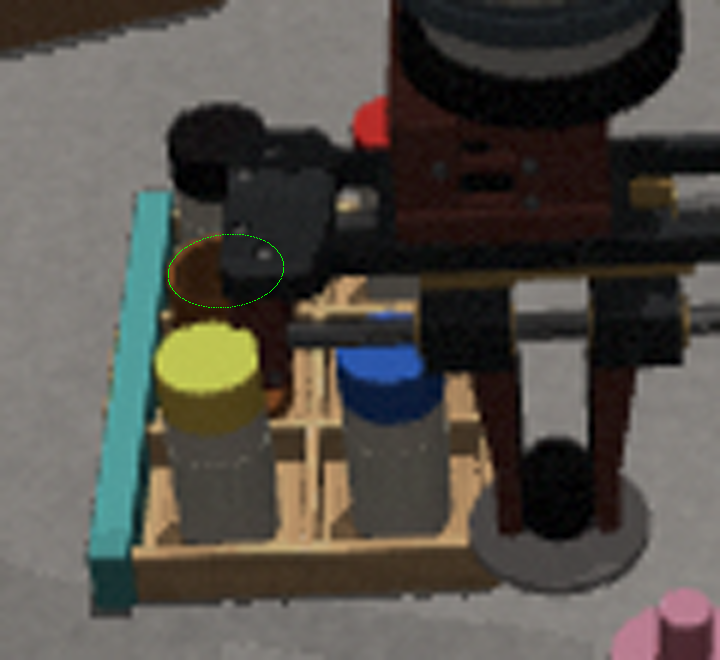

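```bash
python3 -m handwheel '{"linear":[[0,2,-1],[0,6,-3],[0,10,-5],[0,14,-7],[0,18,-9],[0,22,-11],[0.3,24.5,-12.6],[0.5,25.4,-13],[0.5,25.4,-13],[0.5,25.4,-13]],"turn":[[0,0.5,0.2],[0,0.5,0.2],[0,0.5,0.2],[0,0.5,0.2],[0,0.5,0.2],[0,0.5,0.2],[0,0.5,0.2],[0,0.5,0.2],[0,0.5,0.2],[0,0.5,0.2]],"jaw":[0,0,0,0,0,0,0,0,0,0]}'; python3 go.py 474.9 115.6 105 -6.5
```

```text
t: 34.35
position: [472.5, 115.4, 176.5]
tcp_rot: [0.704, 0.041, 0.708, -0.04]
ft_force: [0.2, 0.4, -1.1]
width: 0.219
lin cm [7.15 0.04 0.28] turn [-0.02 -0.33 -0.03] | jaw ang -6.5 pos [472.5 115.4 176.5] w 0.219 F [ 0.2  0.4 -1.1] t 34.35 j [0.21 0.29 1.96 0.   0.89 0.33]
```

```bash
python3 -m handwheel '{"linear":[[1.5,0,0.3],[3.5,0,0.3],[5.5,0,0.3],[6.8,0,0.3],[7.1,0,0.3],[7.1,0,0.3],[7.1,0,0.3]],"turn":[[0,-0.3,0],[0,-0.3,0],[0,-0.3,0],[0,-0.3,0],[0,-0.3,0],[0,-0.3,0],[0,-0.3,0]],"jaw":[0,0,0,0,0,0,0]}'; python3 go.py 474.9 115.6 87 -6.5
python3 - <<'E'
from h import *
c=read_camera("wrist"); I=c["frame"].copy(); p=state()["position"]
for x,y,z,r in((p[0],p[1],p[2]-16.6+13,28),(474.9,115.6,76,23)):
    for a in np.arange(0,6.28,.05):
        w=proj(c,[x+r*np.cos(a),y+r*np.sin(a),z]); cv2.circle(I,tuple(int(v) for v in w.round()),0,(0,255,0),-1)
cv2.imwrite("pics/w15.png",I[:,:,::-1])
E
```

```text
t: 35.05
position: [475.7, 115.0, 106.1]
tcp_rot: [0.706, 0.041, 0.706, -0.04]
ft_force: [0.3, 0.3, -1.0]
width: 0.22
lin cm [ 1.91  0.05 -0.09] turn [-0.04  0.02 -0.05] | jaw ang -6.5 pos [475.7 115.  106.1] w 0.22 F [ 0.3  0.3 -1. ] t 35.05 j [0.21 0.41 2.   0.   0.73 0.33]
```

View pics/w15.png

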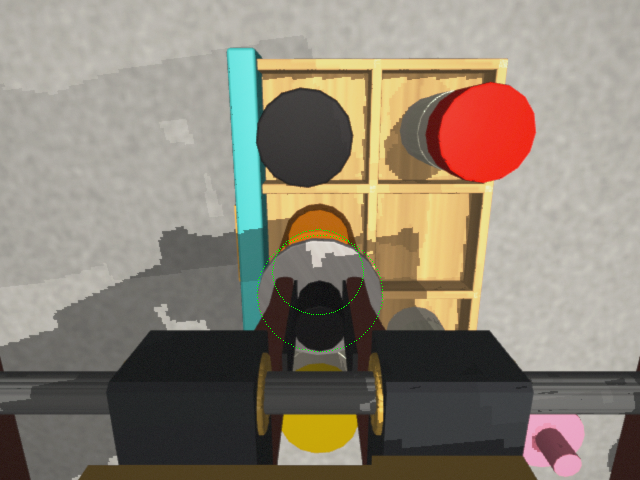

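```bash
python3 -m handwheel '{"linear":[[0.7,0,-0.1],[1.3,0,-0.1],[1.7,0,-0.1],[1.8,0,-0.1],[1.8,0,-0.1],[1.8,0,-0.1]],"turn":[[0,0,0],[0,0,0],[0,0,0],[0,0,0],[0,0,0],[0,0,0]],"jaw":[0,0,0,0,0,0]}'; python3 go.py 474.9 115.6 84.6 -6.5;
```

```text
t: 35.7
position: [474.9, 115.3, 88.2]
tcp_rot: [0.706, 0.041, 0.706, -0.04]
ft_force: [-0.3, -0.0, -1.1]
width: 0.223
lin cm [ 0.36  0.03 -0.  ] turn [-0.03  0.05 -0.06] | jaw ang -6.5 pos [474.9 115.3  88.2] w 0.223 F [-0.3 -0.  -1.1] t 35.7 j [0.21 0.44 2.01 0.   0.69 0.33]
```

```bash
python3 -m handwheel '{"linear":[[0.1,0,0],[0.2,0,0],[0.3,0,0],[0.3,0,0],[0.3,0,0]],"turn":[[0,0,0],[0,0,0],[0,0,0],[0,0,0],[0,0,0]],"jaw":[0,0,0,0,0]}';python3 -m handwheel '{"linear":[[0.05,0,0],[0.05,0,0],[0.05,0,0]],"turn":[[0,0,0],[0,0,0],[0,0,0]],"jaw":[0,0,0]}'; python3 -m handwheel '{"linear":[[0.05,0,0],[0.05,0,0],[0.05,0,0]],"turn":[[0,0,0],[0,0,0],[0,0,0]],"jaw":[0,0,0]}'
```

```text
t: 36.2
position: [474.9, 115.3, 85.2]
tcp_rot: [0.706, 0.041, 0.706, -0.04]
ft_force: [0.0, 0.1, -0.7]
width: 0.221
t: 36.5
position: [474.9, 115.3, 84.7]
tcp_rot: [0.706, 0.041, 0.706, -0.04]
ft_force: [-0.3, 0.9, -0.4]
width: 0.222
t: 36.8
position: [474.9, 115.4, 84.6]
tcp_rot: [0.706, 0.041, 0.706, -0.04]
ft_force: [-1.3, 0.0, 6.0]
width: 0.217
```

```bash
python3 -m handwheel '{"linear":[[0,0,0],[0,0,0],[0,0,0],[0,0,0],[0,0,0],[-1,0,0],[-4,0,0],[-8,0,0],[-12,0,0],[-12,0,0]],"turn":[[0,0,0],[0,0,0],[0,0,0],[0,0,0],[0,0,0],[0,0,0],[0,0,0],[0,0,0],[0,0,0],[0,0,0]],"jaw":[45,45,45,45,45,45,45,45,45,45]}'; python3 -m handwheel '{"linear":[[0,-5,0],[0,-10,0],[0,-15,0],[0,-20,0],[0,-25,0],[0,-28,0],[0,-28,0],[0,-28,0]],"turn":[[0,0,0],[0,0,0],[0,0,0],[0,0,0],[0,0,0],[0,0,0],[0,0,0],[0,0,0]],"jaw":[45,45,45,45,45,45,45,45]}'
python3 - <<'E'
from h import *
for n,b in (("top",(250,140,450,330,4)),("side",(225,180,345,290,6))):
    c=read_camera(n); I=c["frame"]
    x0,y0,x1,y1,k=b
    k=min(k,3.1) if n=="top" else 5.4
    cv2.imwrite(f"pics/{n}16.png",cv2.resize(I[y0:y1,x0:x1,::-1],None,fx=k,fy=k,interpolation=cv2.INTER_CUBIC))
E
```

```text
t: 37.8
position: [478.1, 116.0, 210.1]
tcp_rot: [0.71, 0.042, 0.702, -0.039]
ft_force: [-0.0, -0.2, -0.3]
width: 0.45
t: 38.6
position: [445.7, -162.4, 208.6]
tcp_rot: [0.709, 0.043, 0.702, -0.04]
ft_force: [0.0, -0.3, -1.3]
width: 0.454
```

View pics/top16.png

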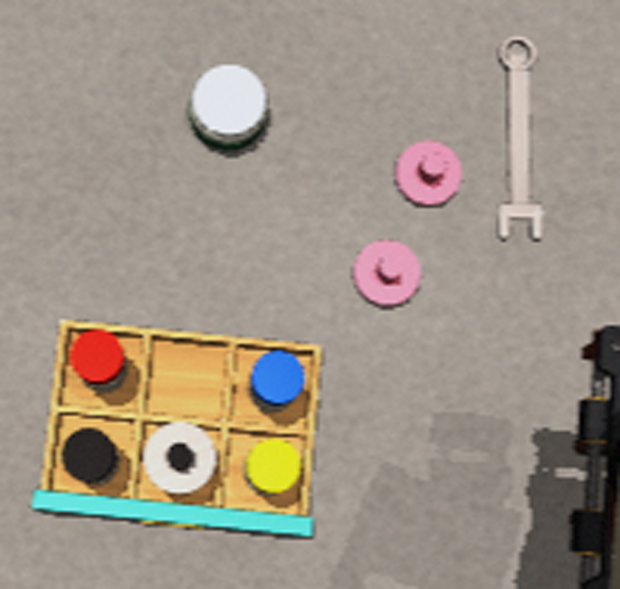

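View pics/side16.png

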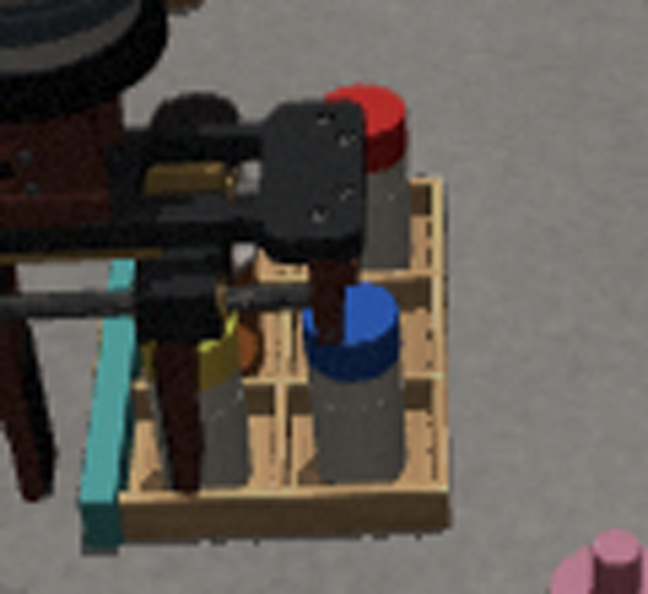

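```bash
python3 -m handwheel '{"linear":[[0,-4,0],[0,-8,0],[0,-12,0],[0,-16,0],[0,-20,0],[0,-20,0]],"turn":[[0,0,0],[0,0,0],[0,0,0],[0,0,0],[0,0,0],[0,0,0]],"jaw":[45,45,45,45,45,45]}'
python3 - <<'E'
from h import *
c=read_camera("side"); I=c["frame"]
x0,y0,x1,y1,k=225,180,345,290,6
J=cv2.resize(I[y0:y1,x0:x1],None,fx=k,fy=k,interpolation=cv2.INTER_CUBIC)
for z,r in((81,28),(107,10)):
  for a in np.arange(0,6.28,.05):
    w=proj(c,[474.9+r*np.cos(a),115.6+r*np.sin(a),z]); w=(w-[x0,y0]+.5)*k; cv2.circle(J,tuple(int(v) for v in w.round()),0,(0,255,0),-1)
cv2.imwrite("pics/s17.png",J[:,:,::-1])
c=read_camera("top");hsv=cv2.cvtColor(c["frame"],cv2.COLOR_RGB2HSV)
h=hsv; m=(abs(h[...,0].astype(int)-30)<4)&(h[...,1]>200)&(h[...,2]>100)
print([ce for _,ce,_ in cap(c,m)]); cv2.imwrite("pics/t17.png",c["frame"][:,:,::-1])
E
```

```text
t: 39.3
position: [424.0, -362.6, 207.8]
tcp_rot: [0.71, 0.041, 0.702, -0.04]
ft_force: [-0.2, -0.4, -1.4]
width: 0.446
[array([337.87555556, 290.03111111])]
```

View pics/s17.png

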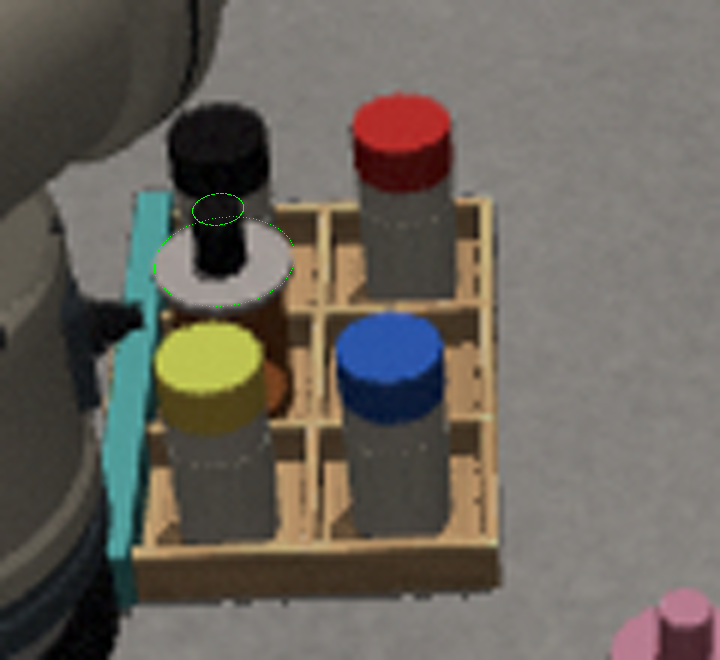

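View pics/t17.png

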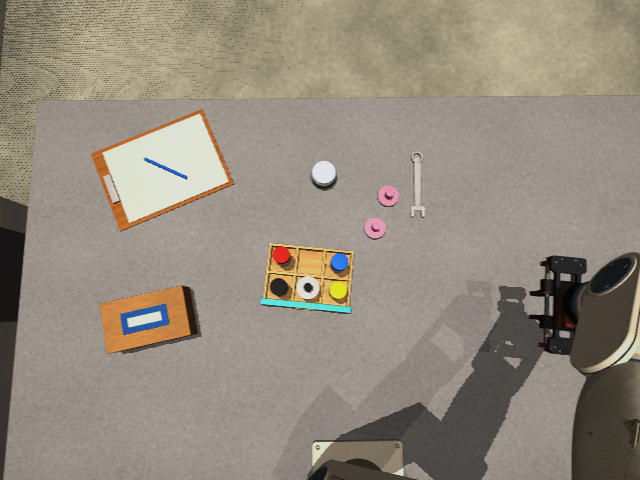

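The side view shows the lid disc level on the jar rim, with its outline matching the prediction around (225,260) in the zoomed crop. The red and blue bottles stand upright in their cells. In the top view the standards, tin, wrench, box and pink lids are where they started, and the arm is clear of everything.

```bash
python3 -c "
from station import job_done
print(job_done())"
```

```text
the job is handed in; nothing more can be done
None
```

The task is done and handed in at about 39 s of the 109 s allowed. I placed the jar between the standards, then the red bottle behind the black-capped standard and the blue bottle behind the yellow-capped one. The lid went on the jar last. Each was lowered until it made light contact (5–8 N) before I released it.

**Final checks:**
- **Placement:** the top and side views show everything upright in the right cells.
- **Lid:** it sits level on the rim, and its outline matches the expected height of 62 mm above the jar's foot.
- **Bystanders:** the yellow standard's cap is at the same pixel as at the start, to within about 0.1 px. The black standard, box, tin, wrench and pink lids look unmoved by eye; I did not measure them again.
- **Arm:** it finished well away from everything, holding nothing.

**What went wrong and was fixed:** on the first jar grasp the tool was about 7 mm off after the long descent and nudged the jar about 4 mm on the bench. I reopened the gripper, re-centred and regrasped. After that I corrected the position with small moves before each placing. No check failed in the end.

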